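# Set up the thread gauge fixture and sort the big hex bolts by pitch

## Robot

A 6-joint arm with a two-finger parallel gripper is mounted at the origin on a cart in front of the work surface, level with it; the furniture and walls round the work are solid. World frame = base frame: x ahead of the robot, y to its left, z up, the work surface at z = 0. Lengths are in m, angles in rad, forces in N, time in s.
With the tool pointing down it reaches from about 0.35 to 0.975 m from the base axis. Payload 17.4 kg.
Tool frame: the origin (TCP) lies midway between the tips of the shut fingers; the grasp point (between the pads) lies 19 mm behind it (grip_point_offset is the z of the grasp point in the tool frame, in m); z points along the fingers, y is the line along which they close (so a half turn about z gives the same grasp; the last joint's range is limited). The gripper opens to 85 mm and grips with 20 to 120 N. Pads are 22 mm wide; open, the fingers measure 114 mm over their backs; the gripper's body (76 mm by 85 mm) begins 54 mm behind the grasp point. The pads swing forward as they close: fully open they stand 13 mm farther back than shut.
Start: joints at [1.252, 0.116, 1.442, -0, 1.584, -0.038], TCP at [0.187, 0.649, 0.231] pointing down, gripper open.
Joint ranges: [-2.83, 2.83], [-0.83, 2.19], [0.07, 2.5], [-1.14, 4.28], [0.01, 3], [-2.97, 2.97]. Speed limits (rad/s): [1.89, 1.89, 2.22, 3.14, 3.14, 3.14].

## Interface

Orientations are given as [roll, pitch, yaw] about the fixed x, y, z axes, in that order (R = Rz(yaw) Ry(pitch) Rx(roll)).
In Python, from rig import * gives the robot as it stands. The module is installed in compiled form; this text tells all that it offers.
- The arm moves only by the tool move_arm, never from a script. Its argument "rows" is a list of rows, each an object of numbers: "tx", "ty", "tz": the shift along the world's x, y, z normalised to -1 to 1, where 1 is 0.15 m; "wx", "wy", "wz": the turn, a rotation vector about the world's x, y, z normalised to -1 to 1, where 1 is 30 degrees. A call has 1 to 20 rows; each row shifts and turns the commanded pose from where the row before left it; what a row does not reach is not made up. A row lasts 1/12 s, in which the tool goes at most 41.7 mm and 7.16 degrees, less where a joint would pass 70% of its speed; a pose out of reach is approached as far as the arm can. A call with a number of a shift or a turn outside -1 to 1 is refused whole. A call with a gripper value outside its range is refused whole. "claw" is the opening in per cent of the stroke, from 0 (shut) to 100 (fully open), set as the call begins (left out, the last holds). The fingers move at their own pace and stop on an object; the grip force is fixed at half the most. Time passes only in rows, so rows that do not move let the fingers close. It gives the time, the measured TCP pose, the force, the opening and the grip force at its end, in the units of the state.
- observe(): the state, without advancing time (a new reading comes with each control period).
- grab_frame(name): name is "side" or "top" or "wrist"; returns the picture (420x560x3 uint8, blue, green, red); there is no depth.
- camera_model(name): a dict with "camera_matrix" (3x3 intrinsics, pixels), "origin" and "rotation" of the camera in the world. Camera axes: x right, y down, z forward; pixel columns grow to the right and rows downward; lengths in m; the calibration is good to about 2 mm. The wrist camera is an equidistant fisheye: a pixel r from the principal point sees the ray r / f radians off the axis. A picture is of the moment at which its call begins: read the wrist's pose just before it. camera_model takes no time and is no camera call; for the wrist camera it gives the pose at the moment of the call.
- close_job(): hands the job in; it is judged then, once.
Trained networks look in the newest picture that a camera, given by its name, has taken for a name from the list of things; names that differ only in an ending like _2 or _b are one class to them, and where a whole thing is asked for, a point or a joint stands for the part that bears it (a point fixed in the world has none). Each returns a list of dicts, best first, with "conf" (0 to 1); they miss things now and then, are a little off and sometimes report something else, mostly with a low value. They report only what shows in the picture. A call takes as long as a camera call. They do not tell look-alikes from the thing itself.
- search_frame(camera, name): "location" ([column, row] in pixels, amid what is visible of it).
- trace(camera, name): "region" (420x560 bool, what is visible of it) and "location" ([column, row] in pixels, amid what is visible of it).
The state is a dict: "time_s": time; "qpos": joint angles; "qd": joint speeds; "tau": joint torques, N m; "ee_pos": TCP position; "ee_rot": TCP orientation; "contact_force": force on the tool from outside, world axes, zero at the start; "moment": the same for the moment, N m; "grip_width": finger opening in m; "grip_force": force on a finger pad.
Only numpy, scipy, OpenCV 4.12 (cv2) and the standard library are available. Lean on these libraries where they do the work, as an engineer would, in place of code of your own. Each camera call takes 0.05 s, during which the arm holds its last target. There are 200 camera calls.

## Task

Set up the aluminium gauge fixture by seating both notched gauge plates flat and square in its two tee-shaped pockets, either plate in either pocket. Sort the loose hex bolts by thread pitch: lay each one over the gauge plate whose notches match its thread, shank in the white vee rest and thread fully meshed in the notches so that the bolt lies level, one bolt to a vee rest. Three or four bolts are out; leave the other things on the bench where they stand.

Things in the scene. Friction and masses are not known exactly. Their poses are not given: they have to be found in the camera images.
- fixture: aluminium base plate 190 (x) x 312 (y) x 10 mm, fixed; origin mid underside, z up. Bolts lie on it along x, heads at -x. Two tee pockets (pocket points) with walls 9 mm high, bevelled inside. Four white, slippery 90 degree vee rests at y = +116, +40, -40, -116, x = -73 to -51, 48 mm wide, tops 39 mm over the bench; a shank in a vee has its axis 42 mm over the bench. x = -51 to 2 is open for fingers.
- pocket_left (a point): middle of the floor of the left (+y) tee pocket, 10 mm over the bench, at fixture x = 40, y = +78 mm; axes parallel to the fixture's. A seated gauge plate has its origin here, its tab towards +x. The pocket leaves 1.5 mm round the plate, walls have a lead-in bevel 3 mm wide and 4 mm deep; the tab's slot is open at +x.
- pocket_right (a point): middle of the floor of the right (-y) tee pocket, 10 mm over the bench, at fixture x = 40, y = -78 mm; axes parallel to the fixture's. A seated gauge plate has its origin here, its tab towards +x. The pocket leaves 1.5 mm round the plate, walls have a lead-in bevel 3 mm wide and 4 mm deep; the tab's slot is open at +x.
- gauge_fine: loose gauge plate, 0.5 kg: slab 56 (x) x 120 (y) x 18.4 mm, tab 14 x 44 x 12 mm at +x; origin mid slab underside, z up. Ridges along y on top every 6 mm (fine pitch, one at x = 0), tips 22.2 mm up. Boss on the middle, 40 (x) x 24 (y) mm, top 47 mm up, best grip. Bolt lanes at y = +38 and -38, above the ridges: a meshed bolt has its origin at x = 0, z = 32 mm in this frame, its x along this x.
- gauge_coarse: loose gauge plate, 0.5 kg: slab 56 (x) x 120 (y) x 18.4 mm, tab 14 x 44 x 12 mm at +x; origin mid slab underside, z up. Ridges along y on top every 10 mm (coarse pitch, one at x = 0), tips 24.4 mm up. Boss on the middle, 40 (x) x 24 (y) mm, top 47 mm up, best grip. Bolt lanes at y = +38 and -38, above the ridges: a meshed bolt has its origin at x = 0, z = 32 mm in this frame, its x along this x.
- bolt_a: loose steel hex bolt 170 mm long, 0.45 kg, thread pitch 6 mm (belongs on gauge_fine); may be absent. Origin on the axis mid thread, x towards the tip. Thread 26 mm diameter x = -32.5 to 32.5, plain shank 26 mm x = -121.5 to -32.5, hex head 36 mm across flats x = -137.5 to -121.5. Balances at x = -65. On the bench it lies on head and thread end, axis there 16 mm up.
- bolt_b: loose steel hex bolt 170 mm long, 0.45 kg, thread pitch 10 mm (belongs on gauge_coarse); may be absent. Origin on the axis mid thread, x towards the tip. Thread 26 mm diameter x = -32.5 to 32.5, plain shank 26 mm x = -121.5 to -32.5, hex head 36 mm across flats x = -137.5 to -121.5. Balances at x = -65. On the bench it lies on head and thread end, axis there 16 mm up.
- bolt_c: loose steel hex bolt 170 mm long, 0.45 kg, thread pitch 6 mm (belongs on gauge_fine); may be absent. Origin on the axis mid thread, x towards the tip. Thread 26 mm diameter x = -32.5 to 32.5, plain shank 26 mm x = -121.5 to -32.5, hex head 36 mm across flats x = -137.5 to -121.5. Balances at x = -65. On the bench it lies on head and thread end, axis there 16 mm up.
- bolt_d: loose steel hex bolt 170 mm long, 0.45 kg, thread pitch 10 mm (belongs on gauge_coarse); may be absent. Origin on the axis mid thread, x towards the tip. Thread 26 mm diameter x = -32.5 to 32.5, plain shank 26 mm x = -121.5 to -32.5, hex head 36 mm across flats x = -137.5 to -121.5. Balances at x = -65. On the bench it lies on head and thread end, axis there 16 mm up.
- beaker_250: bystander: empty glass beaker, 74 mm wide, 93 mm tall, at the back; origin mid underside
- lab_timer: bystander: small flat white timer, 70 x 64 x 16 mm, on the bench; origin mid underside
- tape_roll: bystander: roll of masking tape lying flat, 78 mm across, 19 mm high; origin mid underside
Not all that is in view belongs to the job. Leave any red look-alike of the gauge_coarse alone.

How it is judged:
At the end, for the whole second after the job is handed in: Each plate in a pocket: within 3 mm, 3.4 degrees, 1.5 mm of the floor, level. Each bolt present at rest on the plate of its pitch, in a lane: thread middle within 12 mm along, 5 mm across, axis at the meshed height within 1.3 mm and within 2.9 degrees of the fixture x axis (((x of gauge_fine in the frame of pocket_left between -0.003 and 0.003 m and y of gauge_fine in the frame of pocket_left between -0.003 and 0.003 m and z of gauge_fine in the frame of pocket_left between -0.0015 and 0.0015 m and angle between gauge_fine's own z axis and vertical below 0.02 rad and angle between the x axis of gauge_fine and the x axis of fixture, either way round below 0.06 rad) or (x of gauge_fine in the frame of pocket_right between -0.003 and 0.003 m and y of gauge_fine in the frame of pocket_right between -0.003 and 0.003 m and z of gauge_fine in the frame of pocket_right between -0.0015 and 0.0015 m and angle between gauge_fine's own z axis and vertical below 0.02 rad and angle between the x axis of gauge_fine and the x axis of fixture, either way round below 0.06 rad)) and ((x of gauge_coarse in the frame of pocket_left between -0.003 and 0.003 m and y of gauge_coarse in the frame of pocket_left between -0.003 and 0.003 m and z of gauge_coarse in the frame of pocket_left between -0.0015 and 0.0015 m and angle between gauge_coarse's own z axis and vertical below 0.02 rad and angle between the x axis of gauge_coarse and the x axis of fixture, either way round below 0.06 rad) or (x of gauge_coarse in the frame of pocket_right between -0.003 and 0.003 m and y of gauge_coarse in the frame of pocket_right between -0.003 and 0.003 m and z of gauge_coarse in the frame of pocket_right between -0.0015 and 0.0015 m and angle between gauge_coarse's own z axis and vertical below 0.02 rad and angle between the x axis of gauge_coarse and the x axis of fixture, either way round below 0.06 rad)) and ((x of bolt_a in the frame of gauge_fine between -0.012 and 0.012 m and y of bolt_a in the frame of gauge_fine between 0.033 and 0.043 m and z of bolt_a in the frame of gauge_fine between 0.0307 and 0.0333 m and angle between the x axis of bolt_a and the x axis of fixture, either way round below 0.05 rad and linear speed of bolt_a below 0.01 m/s) or (x of bolt_a in the frame of gauge_fine between -0.012 and 0.012 m and y of bolt_a in the frame of gauge_fine between -0.043 and -0.033 m and z of bolt_a in the frame of gauge_fine between 0.0307 and 0.0333 m and angle between the x axis of bolt_a and the x axis of fixture, either way round below 0.05 rad and linear speed of bolt_a below 0.01 m/s)) and ((x of bolt_b in the frame of gauge_coarse between -0.012 and 0.012 m and y of bolt_b in the frame of gauge_coarse between 0.033 and 0.043 m and z of bolt_b in the frame of gauge_coarse between 0.0307 and 0.0333 m and angle between the x axis of bolt_b and the x axis of fixture, either way round below 0.05 rad and linear speed of bolt_b below 0.01 m/s) or (x of bolt_b in the frame of gauge_coarse between -0.012 and 0.012 m and y of bolt_b in the frame of gauge_coarse between -0.043 and -0.033 m and z of bolt_b in the frame of gauge_coarse between 0.0307 and 0.0333 m and angle between the x axis of bolt_b and the x axis of fixture, either way round below 0.05 rad and linear speed of bolt_b below 0.01 m/s)) and ((x of bolt_c in the frame of gauge_fine between -0.012 and 0.012 m and y of bolt_c in the frame of gauge_fine between 0.033 and 0.043 m and z of bolt_c in the frame of gauge_fine between 0.0307 and 0.0333 m and angle between the x axis of bolt_c and the x axis of fixture, either way round below 0.05 rad and linear speed of bolt_c below 0.01 m/s) or (x of bolt_c in the frame of gauge_fine between -0.012 and 0.012 m and y of bolt_c in the frame of gauge_fine between -0.043 and -0.033 m and z of bolt_c in the frame of gauge_fine between 0.0307 and 0.0333 m and angle between the x axis of bolt_c and the x axis of fixture, either way round below 0.05 rad and linear speed of bolt_c below 0.01 m/s)) and ((x of bolt_d in the frame of gauge_coarse between -0.012 and 0.012 m and y of bolt_d in the frame of gauge_coarse between 0.033 and 0.043 m and z of bolt_d in the frame of gauge_coarse between 0.0307 and 0.0333 m and angle between the x axis of bolt_d and the x axis of fixture, either way round below 0.05 rad and linear speed of bolt_d below 0.01 m/s) or (x of bolt_d in the frame of gauge_coarse between -0.012 and 0.012 m and y of bolt_d in the frame of gauge_coarse between -0.043 and -0.033 m and z of bolt_d in the frame of gauge_coarse between 0.0307 and 0.0333 m and angle between the x axis of bolt_d and the x axis of fixture, either way round below 0.05 rad and linear speed of bolt_d below 0.01 m/s))); the robot touches nothing.
It fails at once if the beaker, the timer or the roll of tape is moved over 30 mm (distance of any of beaker_250, lab_timer, tape_roll from where it was at the start of the episode above 0.03 m).
Of bolt_a, bolt_b, bolt_c, bolt_d only 3 to 4 are there at a start; the rules pass over those that are not, and their reading is None.
At some moment in a run one of bolt_a, bolt_b, bolt_c may be knocked a few centimetres aside while the robot is not near it.
Once in a run the grip may slacken for a moment while it holds something.
It also fails if it takes over 208 s, if anything falls off the work surface, if the arm or the gripper's body presses on something with over 40 N, if the wrist force passes 120 N, or if a joint passes its speed limit or range.

## Working session

There is one attempt and no reset: what is moved stays moved. The work goes in short steps, Python scripts to look and compute and a tool call to move; the robot and the scene stay as the last step left them, time stands still between calls to the robot, and variables do not carry over. Pictures are saved under pics/ and viewed, at most 14 in all, crops included, and the job is handed in when it is done.

Besides the shell and the picture viewer there is one more tool, called after "Emit:" as name(argument=value, ...) on one line, values as JSON. move_arm: Moves the arm, as the interface text tells. Its arguments: {"type":"object","properties":{"rows":{"type":"array"},"claw":{"type":"number"}},"required":["rows"]}

```bash
mkdir -p pics
cat > h.py <<'E'
from rig import *
import numpy as np, cv2
def ray(cam,px,m=None):
    m=m or camera_model(cam);K=np.array(m["camera_matrix"]);R=np.array(m["rotation"]);o=np.array(m["origin"])
    u=(px[0]-K[0,2])/K[0,0];v=(px[1]-K[1,2])/K[1,1]
    if cam=="wrist":
        r=np.hypot(u,v);s=np.sin(r)/r if r>1e-9 else 1;d=np.array([u*s,v*s,np.cos(r)])
    else: d=np.array([u,v,1.])
    return o,R@d
def at(cam,px,z,m=None):
    o,d=ray(cam,px,m);return o+d*(z-o[2])/d[2]
def proj(cam,P,m=None):
    m=m or camera_model(cam);K=np.array(m["camera_matrix"]);R=np.array(m["rotation"]);o=np.array(m["origin"])
    c=R.T@(np.array(P)-o)
    if cam=="wrist":
        r=np.hypot(c[0],c[1]);t=np.arctan2(r,c[2]);u,v=c[0]/r*t,c[1]/r*t
    else: u,v=c[0]/c[2],c[1]/c[2]
    return np.array([u*K[0,0]+K[0,2],v*K[1,1]+K[1,2]])
E
python3 - <<'E'
from h import *
for c in ("top","side"):
    f=grab_frame(c);cv2.imwrite(f"pics/{c}0.png",cv2.resize(f,(800,600),interpolation=cv2.INTER_CUBIC))
    m=camera_model(c);print(c,np.round(m["origin"],3),np.round(m["rotation"],3).tolist(),np.round(m["camera_matrix"],1).tolist())
    np.save(f"{c}0.npy",f)
for n in ("fixture","gauge_fine","gauge_coarse","bolt_a","bolt_b","beaker_250","lab_timer","tape_roll"):
    print(n,[(round(d["conf"],2),np.round(d["location"]).tolist(),np.round(at("top",d["location"],.02),3)[:2].tolist()) for d in search_frame("top",n)])
print(observe())
E
```

```text
top [0.462 0.061 1.456] [-3.024, 0.006, -1.543] [[460.2, 0.0, 281.2], [0.0, 460.2, 208.2], [0.0, 0.0, 1.0]]
side [0.056 1.047 0.969] [-2.257, -0.007, -2.618] [[451.8, 0.0, 283.1], [0.0, 451.8, 200.7], [0.0, 0.0, 1.0]]Traceback (most recent call last):
  File "<stdin>", line 7, in <module>
  File "h.py", line 11, in at
    o,d=ray(cam,px,m);return o+d*(z-o[2])/d[2]
                                          ~^^^
IndexError: invalid index to scalar variable.
```

View pics/top0.png

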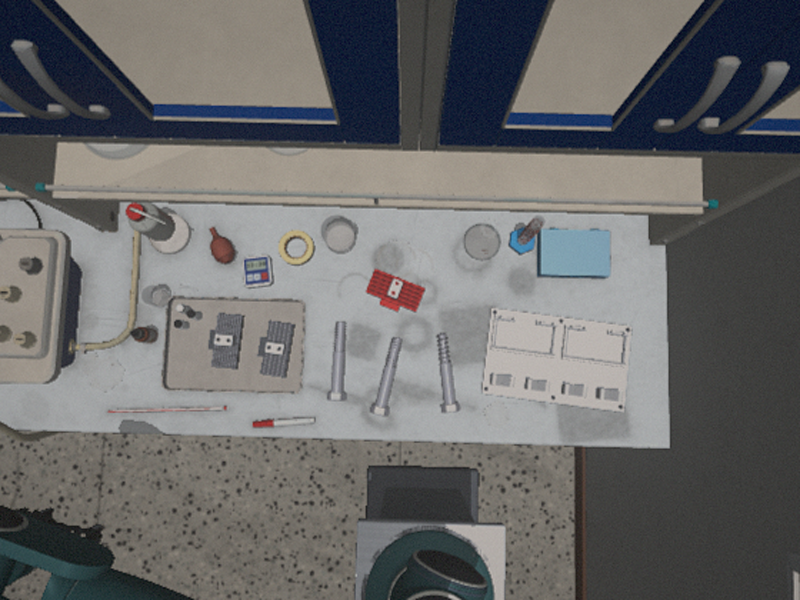

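View pics/side0.png

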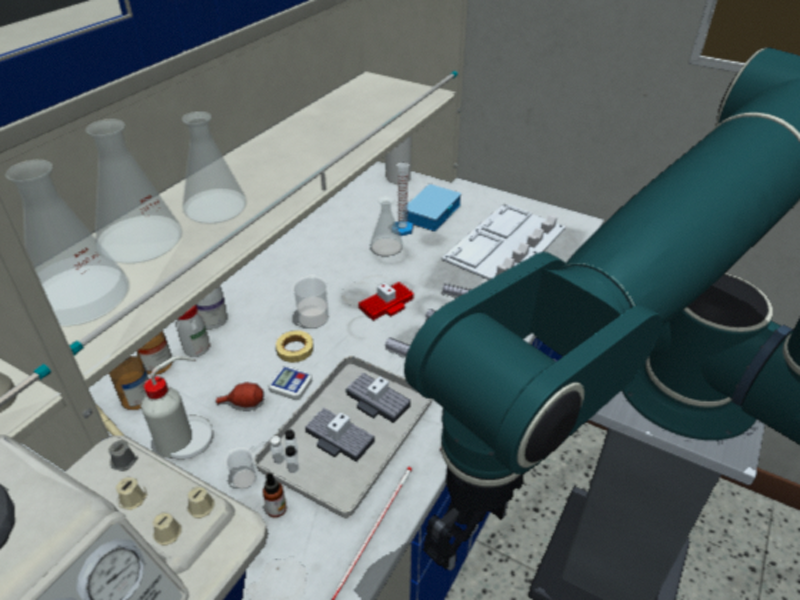

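```bash
sed -i 's/R=np.array(m\["rotation"\])/R=Rot.from_euler("xyz",m["rotation"]).as_matrix()/; 2a from scipy.spatial.transform import Rotation as Rot' h.py
python3 - <<'E'
from h import *
grab_frame("top")
for n in ("fixture","gauge_fine","gauge_coarse","bolt_a","beaker_250","lab_timer","tape_roll"):
    print(n,[(round(d["conf"],2),np.round(d["location"]).tolist(),np.round(at("top",d["location"],.02),3)[:2].tolist()) for d in search_frame("top",n)])
print({k:np.round(v,3).tolist() for k,v in observe().items()})
f=np.load("top0.npy")
cv2.imwrite("pics/crop1.png",cv2.resize(f[195:300,110:450],(800,247),interpolation=cv2.INTER_CUBIC))
m=camera_model("wrist");print({k:np.round(v,3).tolist() for k,v in m.items()})
E
```

```text
fixture [(0.9, [391.0, 249.0], [0.512, -0.27])]
gauge_fine [(0.81, [159.0, 240.0], [0.523, 0.454])]
gauge_coarse [(0.96, [275.0, 203.0], [0.647, 0.093]), (0.55, [191.0, 241.0], [0.52, 0.352])]
bolt_a [(0.96, [273.0, 265.0], [0.453, 0.095]), (0.91, [239.0, 252.0], [0.49, 0.202]), (0.85, [313.0, 263.0], [0.462, -0.028])]
beaker_250 [(0.87, [239.0, 162.0], [0.776, 0.212])]
lab_timer [(0.82, [179.0, 190.0], [0.682, 0.399])]
tape_roll [(0.68, [202.0, 169.0], [0.75, 0.329]), (0.65, [393.0, 251.0], [0.508, -0.276])]
{'time_s': 0.55, 'qpos': [1.252, 0.116, 1.442, -0.0, 1.584, -0.038], 'qd': [-0.001, -0.001, 0.001, 0.0, 0.002, -0.0], 'tau': [-0.0, -73.125, -63.234, 0.0, 0.0, -0.0], 'ee_pos': [0.187, 0.649, 0.231], 'ee_rot': [-3.142, 0.0, 2.861], 'contact_force': [0.212, -0.384, 0.715], 'moment': [0.013, -0.013, -0.061], 'grip_force': 0.0, 'grip_width': 0.085}
{'camera_matrix': [[325.192, 0.0, 283.426], [0.0, 325.192, 208.299], [0.0, 0.0, 1.0]], 'origin': [0.112, 0.671, 0.375], 'rotation': [2.832, -0.001, 1.29]}
```

View pics/crop1.png

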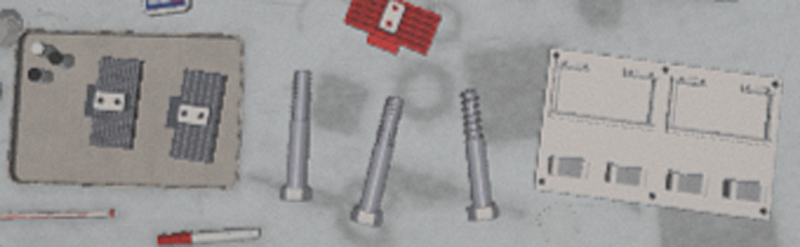

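The tray plate at px (226,340) is the fine one and (276,348) the coarse. The red one at (396,290) is the look-alike to leave. There are three bolts at (338,360), (388,375) and (447,372); the last is clearly coarse. I'll move over for a closer look.

Emit:
move_arm(rows=[{"tx":0.16,"ty":-0.164,"tz":0.035,"wz":-0.19},{"tx":0.16,"ty":-0.164,"tz":0.035,"wz":-0.19},{"tx":0.16,"ty":-0.164,"tz":0.035,"wz":-0.19},{"tx":0.16,"ty":-0.164,"tz":0.035,"wz":-0.19},{"tx":0.16,"ty":-0.164,"tz":0.035,"wz":-0.19},{"tx":0.16,"ty":-0.164,"tz":0.035,"wz":-0.19},{"tx":0.16,"ty":-0.164,"tz":0.035,"wz":-0.19},{"tx":0.16,"ty":-0.164,"tz":0.035,"wz":-0.19},{"tx":0.16,"ty":-0.164,"tz":0.035,"wz":-0.19},{"tx":0.16,"ty":-0.164,"tz":0.035,"wz":-0.19},{"tx":0.16,"ty":-0.164,"tz":0.035,"wz":-0.19},{"tx":0.16,"ty":-0.164,"tz":0.035,"wz":-0.19},{"tx":0.16,"ty":-0.164,"tz":0.035,"wz":-0.19},{},{}])

```text
validation failed for argument at $.ro...
```

```bash
cat >> h.py <<'E'
def look(name,view=None):
    m=camera_model("wrist");f=grab_frame("wrist")
    import pickle;pickle.dump((m,f),open(f"{name}.pkl","wb"))
    cv2.imwrite(f"pics/{name}.png",cv2.resize(f,(800,600),interpolation=cv2.INTER_CUBIC));return m,f
def rect(reg):
    c=max(cv2.findContours(reg.astype(np.uint8),0,2)[0],key=cv2.contourArea);return c[:,0,:]
def seg(m,name,z,cam="wrist"):
    "min-area rectangle in the world at height z"
    for d in trace(cam,name):
        if d["conf"]<.3: continue
        P=np.array([at(cam,p,z,m)[:2] for p in rect(d["region"])]).astype(np.float32)
        (c,s,a)=cv2.minAreaRect(P*1000);print(name,round(d["conf"],2),np.round(d["location"]),"c",np.round(c,1),"size",np.round(s,1),"ang",round(a,1))
E
python3 - <<'E'
from h import *
o=observe();print(np.round(o["ee_pos"],4),np.round(o["ee_rot"],3),o["time_s"])
m,f=look("w1")
seg(m,"gauge_fine",.022);seg(m,"gauge_coarse",.024);seg(m,"bolt_a",.016)
E
```

```text
[0.1871 0.6486 0.2313] [-3.142  0.     2.861] 0.55
bolt_a 0.95 [ 19. 373.] c [427.4 -30. ] size [85.2 90.2] ang 24.6
bolt_a 0.75 [120. 407.] c [530.4 211. ] size [77.3 37.6] ang 0.2
bolt_a 0.44 [ 44. 356.] c [383.6 107.8] size [19.5 78.4] ang 28.6
```

View pics/w1.png

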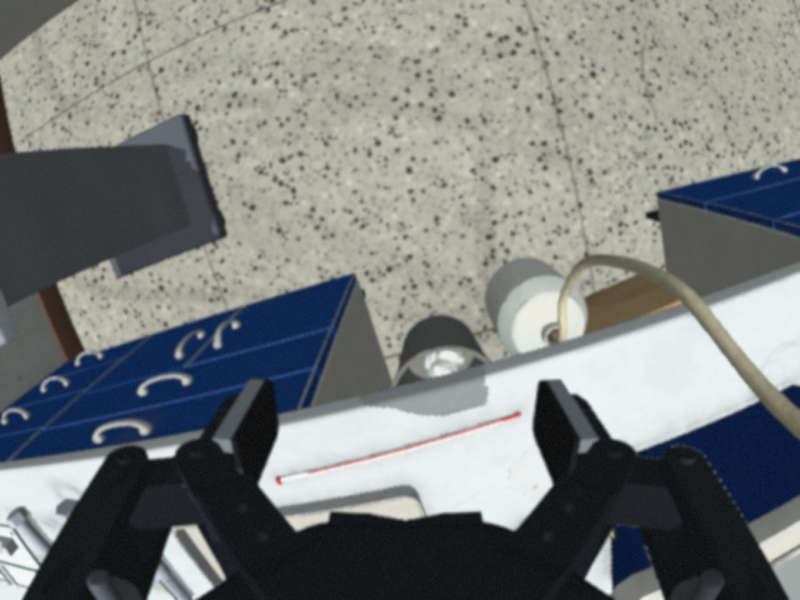

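The wrist view shows that the camera looks outward along tool +x, with the fingers at the bottom of the frame. I'll resend the move with all fields filled in.

Emit:
move_arm(rows=[{"tx":0.15,"ty":-0.195,"tz":0.02,"wx":0,"wy":0,"wz":-0.176},{"tx":0.15,"ty":-0.195,"tz":0.02,"wx":0,"wy":0,"wz":-0.176},{"tx":0.15,"ty":-0.195,"tz":0.02,"wx":0,"wy":0,"wz":-0.176},{"tx":0.15,"ty":-0.195,"tz":0.02,"wx":0,"wy":0,"wz":-0.176},{"tx":0.15,"ty":-0.195,"tz":0.02,"wx":0,"wy":0,"wz":-0.176},{"tx":0.15,"ty":-0.195,"tz":0.02,"wx":0,"wy":0,"wz":-0.176},{"tx":0.15,"ty":-0.195,"tz":0.02,"wx":0,"wy":0,"wz":-0.176},{"tx":0.15,"ty":-0.195,"tz":0.02,"wx":0,"wy":0,"wz":-0.176},{"tx":0.15,"ty":-0.195,"tz":0.02,"wx":0,"wy":0,"wz":-0.176},{"tx":0.15,"ty":-0.195,"tz":0.02,"wx":0,"wy":0,"wz":-0.176},{"tx":0.15,"ty":-0.195,"tz":0.02,"wx":0,"wy":0,"wz":-0.176},{"tx":0.15,"ty":-0.195,"tz":0.02,"wx":0,"wy":0,"wz":-0.176},{"tx":0.15,"ty":-0.195,"tz":0.02,"wx":0,"wy":0,"wz":-0.176},{"tx":0.15,"ty":-0.195,"tz":0.02,"wx":0,"wy":0,"wz":-0.176},{"tx":0,"ty":0,"tz":0,"wx":0,"wy":0,"wz":0}])

```text
time_s: 2.0
ee_pos: [0.5049, 0.2349, 0.2738]
ee_rot: [3.14, 0.001, 1.561]
contact_force: [0.1, -0.3, 1.4]
grip_width: 0.0854
grip_force: 0.0
```

Run:
```python
from h import *
o=observe();print(np.round(o["ee_pos"],4),np.round(o["ee_rot"],3),o["time_s"])
m,f=look("w2")
seg(m,"gauge_fine",.026);seg(m,"gauge_coarse",.028);seg(m,"bolt_a",.016)
```

```text
[0.5049 0.2349 0.2738] [3.140e+00 1.000e-03 1.561e+00] 2.0
gauge_fine 0.81 [306.   7.] c [526.9 433.8] size [119.   32.5] ang 0.8
gauge_coarse 0.96 [381. 257.] c [638.8 101.5] size [122.1  79.3] ang 69.4
gauge_coarse 0.87 [287.  80.] c [514.  352.5] size [ 69.9 118.4] ang 83.0
bolt_a 0.97 [266. 188.] c [489.  211.2] size [ 40.1 172.9] ang 89.3
bolt_a 0.95 [246. 261.] c [459.7 106.9] size [ 42.1 175.9] ang 82.9
bolt_a 0.7 [258. 336.] c [465.9 -20.9] size [180.2  48.9] ang 13.5
```

View pics/w2.png

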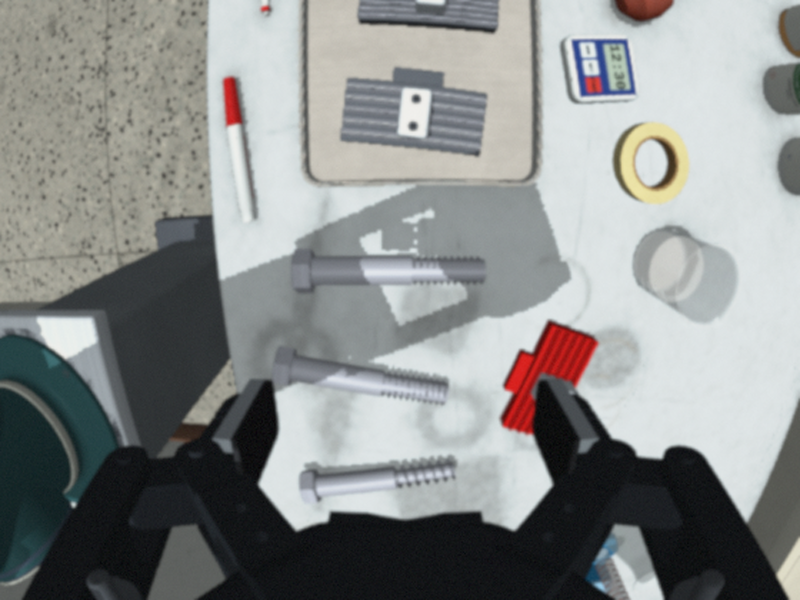

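Bolts 1 and 2 at (390,270) and (360,378) have fine threads, and bolt 3 at (380,478) is coarse. The coarse plate at (415,110) and the fine plate at the top edge both have their tabs towards +y. Next is a closer look at the plates.

Emit:
move_arm(rows=[{"tx":0.01,"ty":0.2,"tz":-0.1,"wx":0,"wy":0,"wz":0},{"tx":0.01,"ty":0.2,"tz":-0.1,"wx":0,"wy":0,"wz":0},{"tx":0.01,"ty":0.2,"tz":-0.1,"wx":0,"wy":0,"wz":0},{"tx":0.01,"ty":0.2,"tz":-0.1,"wx":0,"wy":0,"wz":0},{"tx":0.01,"ty":0.2,"tz":-0.1,"wx":0,"wy":0,"wz":0},{"tx":0,"ty":0,"tz":0,"wx":0,"wy":0,"wz":0},{"tx":0,"ty":0,"tz":0,"wx":0,"wy":0,"wz":0}])

```text
time_s: 2.78
ee_pos: [0.508, 0.391, 0.1968]
ee_rot: [-3.14, 0.001, 1.575]
contact_force: [0.1, -0.0, 0.2]
grip_width: 0.0857
grip_force: 0.0
```

```bash
cat >> h.py <<'E'
def boss(m,f,zs,near=None):
    "white boss tops: min-area rects for heights zs"
    hsv=cv2.cvtColor(f,cv2.COLOR_BGR2HSV);w=((hsv[...,2]>165)&(hsv[...,1]<40)).astype(np.uint8)
    return w
E
python3 - <<'E'
from h import *
m,f=look("w3");print(np.round(observe()["ee_pos"],4))
for n,z in(("gauge_fine",.026),("gauge_coarse",.028)):
  for d in trace("wrist",n):
    r=d["region"];
    if d["conf"]<.3: continue
    P=np.array([at("wrist",p,z,m)[:2] for p in rect(r)]).astype(np.float32)*1000
    print(n,round(d["conf"],2),np.round(d["location"]),cv2.minAreaRect(P))
    rr=cv2.dilate(r.astype(np.uint8),np.ones((5,5)))
    rr=cv2.morphologyEx(rr,cv2.MORPH_CLOSE,np.ones((25,25)))
    g=cv2.cvtColor(f,cv2.COLOR_BGR2GRAY);er=cv2.erode(rr,np.ones((9,9)))
    t,_=cv2.threshold(g[er>0].reshape(-1,1),0,255,cv2.THRESH_OTSU)
    c=rect((g>t)&(er>0))
    for zz in (.047,.051):
      Q=np.array([at("wrist",p,zz,m)[:2] for p in c]).astype(np.float32)*1000
      print("  boss",zz,t,cv2.minAreaRect(Q))
E
```

```text
[0.5085 0.3901 0.198 ]
gauge_fine 0.75 [303. 115.] ((528.0799560546875, 463.6435241699219), (69.91632843017578, 117.55797576904297), 85.69248962402344)
  boss 0.047 137.0 ((513.0916137695312, 459.73248291015625), (38.86552047729492, 79.42822265625), 84.96762084960938)
  boss 0.051 137.0 ((513.0187377929688, 459.8689880371094), (38.335479736328125, 78.3449935913086), 84.96783447265625)
gauge_coarse 0.9 [289. 224.] ((513.8074951171875, 356.81005859375), (75.83641052246094, 116.90823364257812), 83.00865936279297)
  boss 0.047 164.0 ((513.4263305664062, 348.70306396484375), (36.26978302001953, 23.09071159362793), 84.49945068359375)
  boss 0.051 164.0 ((513.348876953125, 350.3537902832031), (35.775150299072266, 22.77585792541504), 84.49937438964844)
```

View pics/w3.png

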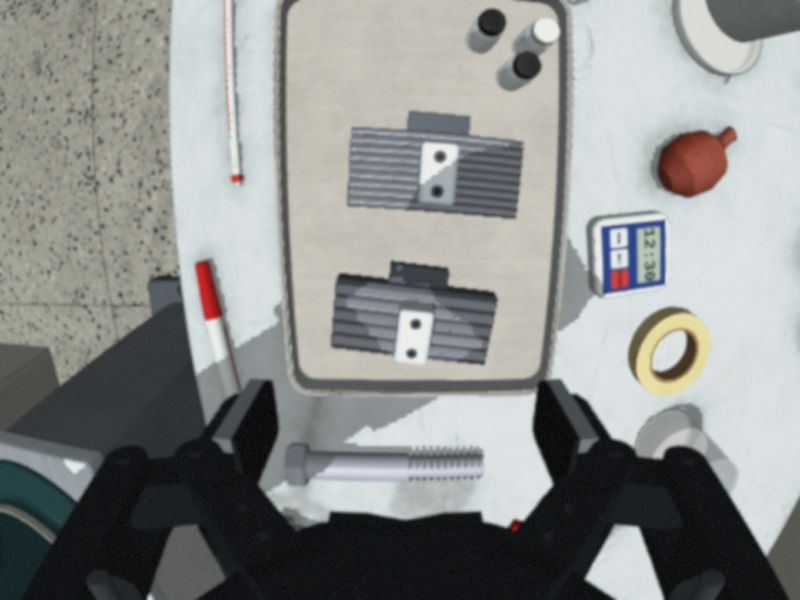

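The coarse plate at (415,325) has its origin at about (0.513, 0.350) with yaw about 83.5°. The fine plate at (438,173) is at about (0.528, 0.457). I'll descend onto the coarse boss.

Emit:
move_arm(rows=[{"tx":0.01,"ty":-0.089,"tz":-0.1,"wx":0,"wy":0,"wz":-0.075},{"tx":0.01,"ty":-0.089,"tz":-0.1,"wx":0,"wy":0,"wz":-0.075},{"tx":0.01,"ty":-0.089,"tz":-0.1,"wx":0,"wy":0,"wz":-0.075},{"tx":0,"ty":0,"tz":-0.2,"wx":0,"wy":0,"wz":0},{"tx":0,"ty":0,"tz":-0.2,"wx":0,"wy":0,"wz":0},{"tx":0,"ty":0,"tz":-0.13,"wx":0,"wy":0,"wz":0},{"tx":0,"ty":0,"tz":-0.13,"wx":0,"wy":0,"wz":0},{"tx":0,"ty":0,"tz":-0.1,"wx":0,"wy":0,"wz":0},{"tx":0,"ty":0,"tz":0,"wx":0,"wy":0,"wz":0},{"tx":0,"ty":0,"tz":0,"wx":0,"wy":0,"wz":0}])

```text
time_s: 3.77
ee_pos: [0.5142, 0.3485, 0.04]
ee_rot: [3.142, -0.0, 1.452]
contact_force: [1.1, -0.3, 0.9]
grip_width: 0.0853
grip_force: 0.0
```

Emit:
move_arm(rows=[{"tx":0,"ty":0,"tz":-0.04,"wx":0,"wy":0,"wz":0},{"tx":0,"ty":0,"tz":0,"wx":0,"wy":0,"wz":0},{"tx":0,"ty":0,"tz":0,"wx":0,"wy":0,"wz":0},{"tx":0,"ty":0,"tz":0,"wx":0,"wy":0,"wz":0},{"tx":0,"ty":0,"tz":0,"wx":0,"wy":0,"wz":0},{"tx":0,"ty":0,"tz":0,"wx":0,"wy":0,"wz":0},{"tx":0,"ty":0,"tz":0,"wx":0,"wy":0,"wz":0},{"tx":0,"ty":0,"tz":0,"wx":0,"wy":0,"wz":0}], claw=0)

```text
time_s: 4.43
ee_pos: [0.5143, 0.3492, 0.0341]
ee_rot: [3.141, -0.001, 1.453]
contact_force: [-1.6, -1.5, 6.4]
grip_width: 0.0224
grip_force: 60.6
```

Emit:
move_arm(rows=[{"tx":0,"ty":0,"tz":0.1,"wx":0,"wy":0,"wz":0},{"tx":0,"ty":0,"tz":0.15,"wx":0,"wy":0,"wz":0},{"tx":0,"ty":0,"tz":0.2,"wx":0,"wy":0,"wz":0},{"tx":0,"ty":0,"tz":0.2,"wx":0,"wy":0,"wz":0},{"tx":0,"ty":0,"tz":0.2,"wx":0,"wy":0,"wz":0},{"tx":0,"ty":0,"tz":0.1,"wx":0,"wy":0,"wz":0},{"tx":0,"ty":0,"tz":0,"wx":0,"wy":0,"wz":0}])

```text
time_s: 5.02
ee_pos: [0.515, 0.3496, 0.1792]
ee_rot: [3.138, -0.003, 1.453]
contact_force: [0.2, -0.5, -4.3]
grip_width: 0.0221
grip_force: 59.9
```

Run:
```python
from h import *
m=camera_model("top");f=grab_frame("top")
d=trace("top","fixture")[0];c=rect(d["region"]);ap=cv2.approxPolyDP(c,6,True)[:,0]
print(d["conf"],ap.tolist())
for z in(.01,):
    P=np.array([at("top",p,z,m)[:2] for p in c]).astype(np.float32)*1000;print(cv2.minAreaRect(P))
cv2.imwrite("pics/fix.png",cv2.resize(f[205:300,330:450],(800,633))[:600])
```

```text
0.74 [[344, 216], [338, 275], [436, 288], [441, 228]]
((505.2377014160156, -269.2315673828125), (315.3629150390625, 193.06741333007812), 84.37775421142578)
```

View pics/fix.png

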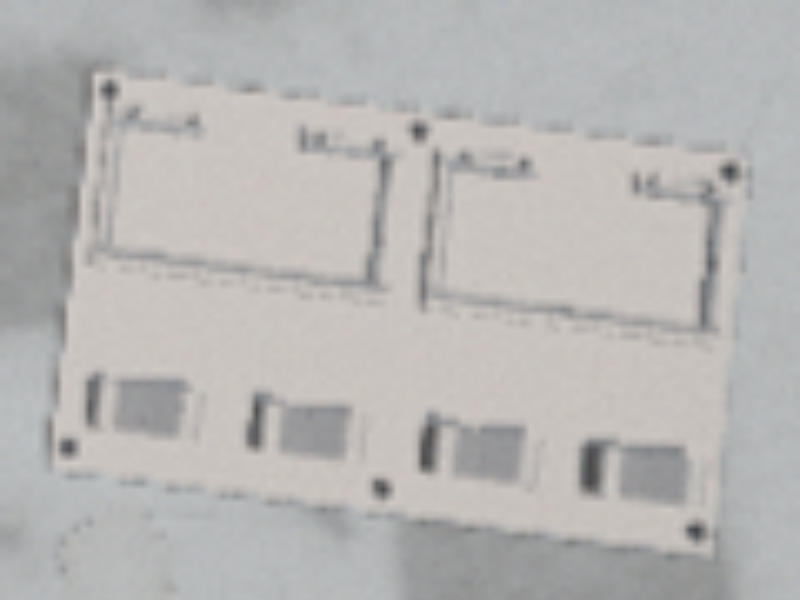

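Emit:
move_arm(rows=[{"tx":0.007,"ty":-0.233,"tz":0.024,"wx":0,"wy":0,"wz":-0.148},{"tx":0.007,"ty":-0.233,"tz":0.024,"wx":0,"wy":0,"wz":-0.148},{"tx":0.007,"ty":-0.233,"tz":0.024,"wx":0,"wy":0,"wz":-0.148},{"tx":0.007,"ty":-0.233,"tz":0.024,"wx":0,"wy":0,"wz":-0.148},{"tx":0.007,"ty":-0.233,"tz":0.024,"wx":0,"wy":0,"wz":-0.148},{"tx":0.007,"ty":-0.233,"tz":0.024,"wx":0,"wy":0,"wz":-0.148},{"tx":0.007,"ty":-0.233,"tz":0.024,"wx":0,"wy":0,"wz":-0.148},{"tx":0.007,"ty":-0.233,"tz":0.024,"wx":0,"wy":0,"wz":-0.148},{"tx":0.007,"ty":-0.233,"tz":0.024,"wx":0,"wy":0,"wz":-0.148},{"tx":0.007,"ty":-0.233,"tz":0.024,"wx":0,"wy":0,"wz":-0.148},{"tx":0.007,"ty":-0.233,"tz":0.024,"wx":0,"wy":0,"wz":-0.148},{"tx":0.007,"ty":-0.233,"tz":0.024,"wx":0,"wy":0,"wz":-0.148},{"tx":0.007,"ty":-0.233,"tz":0.024,"wx":0,"wy":0,"wz":-0.148},{"tx":0.007,"ty":-0.233,"tz":0.024,"wx":0,"wy":0,"wz":-0.148},{"tx":0.007,"ty":-0.233,"tz":0.024,"wx":0,"wy":0,"wz":-0.148},{"tx":0.007,"ty":-0.233,"tz":0.024,"wx":0,"wy":0,"wz":-0.148},{"tx":0.007,"ty":-0.233,"tz":0.024,"wx":0,"wy":0,"wz":-0.148},{"tx":0.007,"ty":-0.233,"tz":0.024,"wx":0,"wy":0,"wz":-0.148},{"tx":0.007,"ty":-0.233,"tz":0.024,"wx":0,"wy":0,"wz":-0.148},{"tx":0.007,"ty":-0.233,"tz":0.024,"wx":0,"wy":0,"wz":-0.148}])

```text
time_s: 6.78
ee_pos: [0.5344, -0.3516, 0.2446]
ee_rot: [-3.14, 0.003, -0.101]
contact_force: [1.2, 0.3, -5.7]
grip_width: 0.022
grip_force: 65.2
```

Emit:
move_arm(rows=[{"tx":0,"ty":0,"tz":0,"wx":0,"wy":0,"wz":0},{"tx":0,"ty":0,"tz":0,"wx":0,"wy":0,"wz":0},{"tx":0,"ty":0,"tz":0,"wx":0,"wy":0,"wz":0}])

```text
time_s: 7.03
ee_pos: [0.5347, -0.3496, 0.2451]
ee_rot: [-3.14, 0.003, -0.097]
contact_force: [-0.6, 0.1, -5.5]
grip_width: 0.0225
grip_force: 65.2
```

Run:
```python
from h import *
o=observe();print(np.round(o["ee_pos"],4),np.round(o["ee_rot"],3),o["time_s"])
m,f=look("w4")
from math import *
c=np.array([.505,-.269]);a=radians(-5.6);R=np.array([[cos(a),-sin(a)],[sin(a),cos(a)]])
g=f.copy()
def ln(pts,z,col):
    q=np.array([proj("wrist",[*(c+R@np.array(p)/1000),z],m) for p in pts]);cv2.polylines(g,[np.round(q*8).astype(int)],True,col,1,cv2.LINE_AA,3)
ln([(-95,-156),(-95,156),(95,156),(95,-156)],.01,(0,0,255))
for s in(1,-1):ln([(40-29.5,s*78-61.5),(40-29.5,s*78+61.5),(40+29.5,s*78+61.5),(40+29.5,s*78-61.5)],.019,(0,255,0))
cv2.imwrite("pics/w4o.png",cv2.resize(g,(800,600),interpolation=cv2.INTER_CUBIC))
```

```text
[ 0.5347 -0.3496  0.2451] [-3.14e+00  3.00e-03 -9.70e-02] 7.0333
```

View pics/w4o.png

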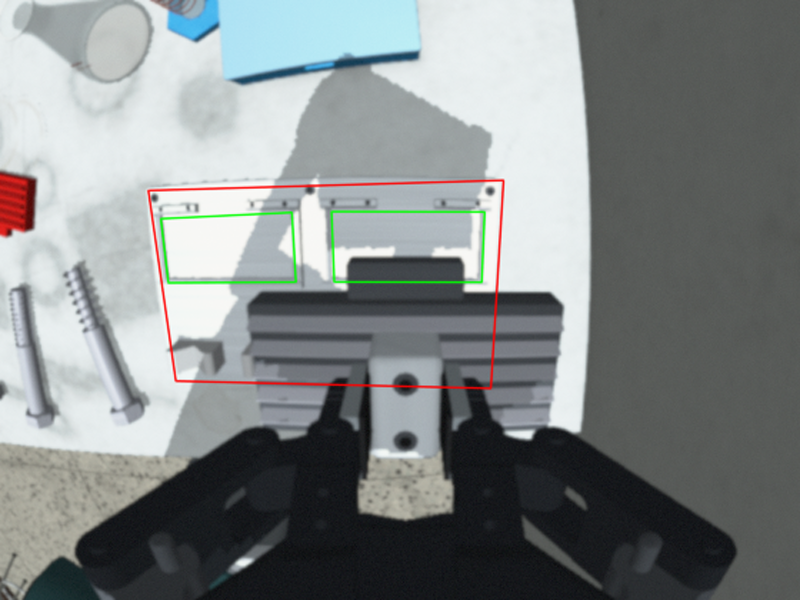

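Run:
```python
from h import *
import pickle
q=np.array([(110,90),(419,131),(730,172),(67,446),(381,488),(697,531)])
# INTER_LINEAR resize: pixel centre mapping
def un(p,sx,sy,ox,oy): return [(p[0]+.5)/sx-.5+ox,(p[1]+.5)/sy-.5+oy]
P=np.array([at("top",un(p,800/120,633/95,330,205),.01)[:2]*1000 for p in q]);print(P.round(1).tolist())
c=P[[0,2,3,5]].mean(0);ax=P[[0,3]].mean(0)-P[[2,5]].mean(0);print("top c",c,"yaw",np.degrees(np.arctan2(-ax[0],ax[1])),"size",np.linalg.norm(ax),np.linalg.norm(P[[0,2]].mean(0)-P[[3,5]].mean(0)))
m,f=pickle.load(open("w4.pkl","rb"))
# refine hole pixels in the wrist picture
W=[]
for p in [(154,197),(309,189),(490,190)]:
    x,y=un(p,800/560,600/420,0,0);x,y=int(round(x)),int(round(y))
    g=cv2.cvtColor(f,cv2.COLOR_BGR2GRAY)[y-4:y+5,x-4:x+5].astype(float);w=np.clip(np.median(g)-15-g,0,None)
    yy,xx=np.mgrid[-4:5,-4:5];pp=[x+(w*xx).sum()/w.sum(),y+(w*yy).sum()/w.sum()]
    W.append(at("wrist",pp,.01,m)[:2]*1000);print(np.round(pp,1),W[-1].round(1))
W=np.array(W);ax=W[0]-W[2];yaw=np.arctan2(-ax[0],ax[1]);print("wrist yaw",np.degrees(yaw),np.linalg.norm(ax))
mid=W.mean(0)  # mid of the +x hole row
print("mid",mid,"top mid",P[:3].mean(0))
```

```text
[[606.9, -131.1], [591.4, -277.0], [576.0, -423.3], [439.4, -113.0], [424.0, -259.3], [408.4, -405.9]]
top c [ 507.66204521 -268.32214889] yaw -6.036707356992943 size 294.1849598138756 168.5332374266542
[107.6 138.2] [ 606.8 -128.4]
[216.2 132.3] [ 591.8 -274.5]
[342.7 133.3] [ 576.1 -421.8]
wrist yaw -5.959689674026533 295.0564097718761
mid [ 591.57885081 -274.90588405] top mid [ 591.44378176 -277.15292166]
```

Run:
```python
from h import *
import pickle
m,f=pickle.load(open("w4.pkl","rb"));a=-.097
R=np.array([[np.cos(a),-np.sin(a)],[np.sin(a),np.cos(a)]]);t=np.array([.5347,-.3496])
for b in(.214,.217):
  for nm,pts,z in(("boss",[(20,12),(20,-12),(-20,12),(-20,-12)],.047),("slab",[(28,60),(28,-60)],.0184),("tab",[(42,22),(42,-22)],.012)):
    print(b,nm,[(proj("wrist",[*(t+R@np.array(p)/1000),b+z],m)*800/560).round(0).tolist() for p in pts])
cv2.imwrite("pics/hand.png",cv2.resize(f[170:330,160:410],(800,512),interpolation=cv2.INTER_CUBIC))
```

```text
0.214 boss [[367.0, 351.0], [447.0, 351.0], [371.0, 457.0], [442.0, 457.0]]
0.214 slab [[244.0, 297.0], [570.0, 297.0]]
0.214 tab [[346.0, 254.0], [468.0, 255.0]]
0.217 boss [[366.0, 355.0], [448.0, 355.0], [371.0, 462.0], [442.0, 462.0]]
0.217 slab [[241.0, 299.0], [572.0, 300.0]]
0.217 tab [[345.0, 256.0], [469.0, 256.0]]
```

View pics/hand.png

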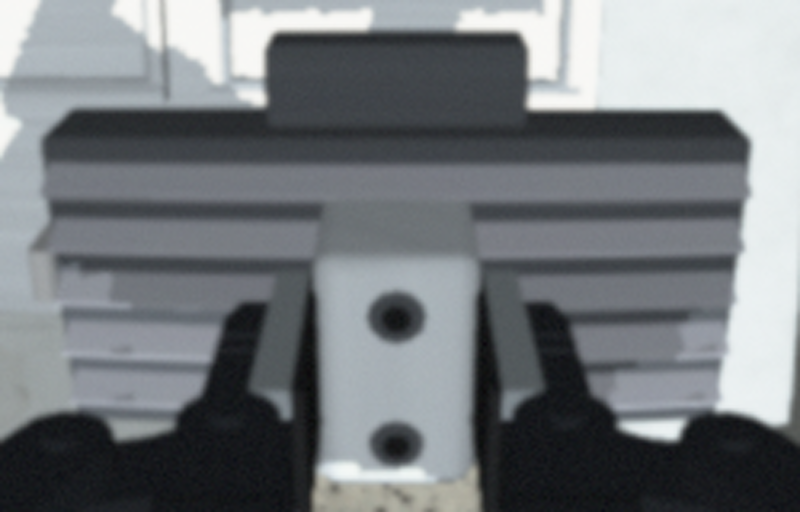

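The held plate is centred in the grip. The refined fixture pose is (0.5077, -0.267) with yaw -6.0°, so the right pocket is at about (0.5395, -0.349). I'll descend to just above it.

Emit:
move_arm(rows=[{"tx":0.016,"ty":0.002,"tz":-0.18,"wx":0,"wy":0,"wz":-0.015},{"tx":0.016,"ty":0.002,"tz":-0.2,"wx":0,"wy":0,"wz":0},{"tx":0,"ty":0,"tz":-0.2,"wx":0,"wy":0,"wz":0},{"tx":0,"ty":0,"tz":-0.2,"wx":0,"wy":0,"wz":0},{"tx":0,"ty":0,"tz":-0.2,"wx":0,"wy":0,"wz":0},{"tx":0,"ty":0,"tz":-0.15,"wx":0,"wy":0,"wz":0},{"tx":0,"ty":0,"tz":-0.1,"wx":0,"wy":0,"wz":0},{"tx":0,"ty":0,"tz":0,"wx":0,"wy":0,"wz":0},{"tx":0,"ty":0,"tz":0,"wx":0,"wy":0,"wz":0},{"tx":0,"ty":0,"tz":0,"wx":0,"wy":0,"wz":0}])

```text
time_s: 7.92
ee_pos: [0.5406, -0.3495, 0.0652]
ee_rot: [3.141, -0.002, -0.104]
contact_force: [0.4, -0.4, -4.7]
grip_width: 0.0221
grip_force: 65.2
```

Run:
```python
from h import *
m,f=look("w5")
o=observe();print(np.round(o["ee_pos"],4),np.round(o["ee_rot"],3),o["time_s"])
```

```text
[ 0.5407 -0.3497  0.0654] [ 3.14e+00 -2.00e-03 -1.04e-01] 7.9667
```

View pics/w5.png

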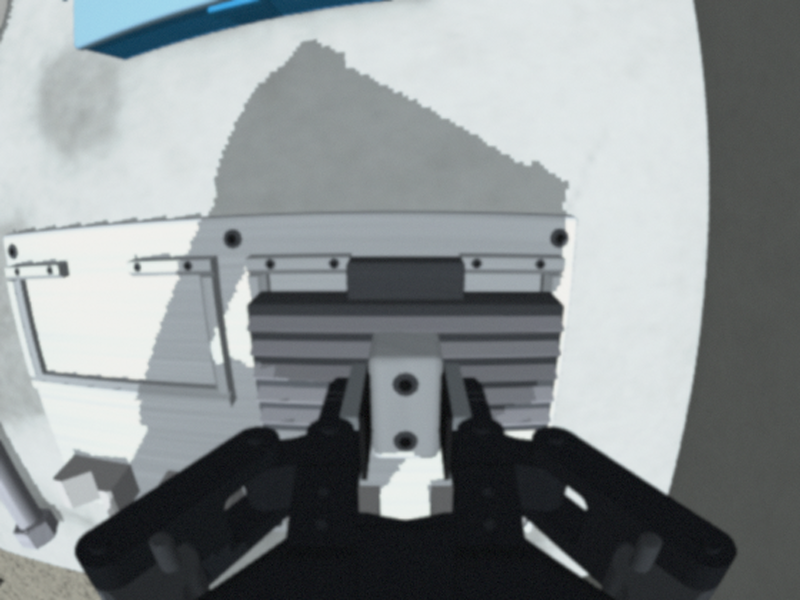

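Run:
```python
from h import *
import pickle
m,f=pickle.load(open("w5.pkl","rb"));W=[]
for p in [(12,251),(232,238),(560,237)]:
    x,y=int(round(p[0]*.7)),int(round(p[1]*.7))
    g=cv2.cvtColor(f,cv2.COLOR_BGR2GRAY)[y-5:y+6,x-5:x+6].astype(float);w=np.clip(np.median(g)-25-g,0,None)
    yy,xx=np.mgrid[-5:6,-5:6];pp=[x+(w*xx).sum()/w.sum(),y+(w*yy).sum()/w.sum()]
    W.append(at("wrist",pp,.01,m)[:2]*1000);print(np.round(pp,1),W[-1].round(1))
W=np.array(W);ax=W[0]-W[2];ax/=np.linalg.norm(ax);ux=np.array([ax[1],-ax[0]])
print(np.degrees(np.arctan2(ux[1],ux[0])),np.linalg.norm(W[0]-W[2]))
c=(W[0]+W[2])/2-ux*84.2;print("c",c,"mid",W[1]-ux*84.2)
for s in(1,-1):print("pocket",s,c+ux*40+s*78*ax,W[1]-ux*44.2+s*78*ax)
```

```text
[  8.4 175.7] [ 606.6 -127.5]
[161.6 167.1] [ 591.2 -274.5]
[391.6 166.3] [ 575.9 -422.4]
-5.947710877937611 296.5148401087121
c [ 507.53208197 -266.25915892] mid [ 507.40727985 -265.81582144]
pocket 1 [ 555.39917955 -192.82387469] [ 555.27437743 -192.38053722]
pocket -1 [ 539.23433444 -347.9841073 ] [ 539.10953233 -347.54076982]
```

Emit:
move_arm(rows=[{"tx":-0.007,"ty":0.007,"tz":-0.03,"wx":0,"wy":0,"wz":0},{"tx":0,"ty":0,"tz":-0.04,"wx":0,"wy":0,"wz":0},{"tx":0,"ty":0,"tz":-0.03,"wx":0,"wy":0,"wz":0},{"tx":0,"ty":0,"tz":-0.03,"wx":0,"wy":0,"wz":0},{"tx":0,"ty":0,"tz":-0.015,"wx":0,"wy":0,"wz":0},{"tx":0,"ty":0,"tz":0,"wx":0,"wy":0,"wz":0},{"tx":0,"ty":0,"tz":0,"wx":0,"wy":0,"wz":0}])

```text
time_s: 8.55
ee_pos: [0.5404, -0.3489, 0.0441]
ee_rot: [3.14, -0.004, -0.105]
contact_force: [3.0, 3.6, 15.0]
grip_width: 0.0222
grip_force: 67.6
```

Emit:
move_arm(rows=[{"tx":0.003,"ty":0.005,"tz":-0.01,"wx":0,"wy":0,"wz":0},{"tx":0,"ty":0,"tz":-0.01,"wx":0,"wy":0,"wz":0},{"tx":0,"ty":0,"tz":0,"wx":0,"wy":0,"wz":0},{"tx":0,"ty":0,"tz":0,"wx":0,"wy":0,"wz":0}])

```text
time_s: 8.88
ee_pos: [0.5405, -0.3489, 0.044]
ee_rot: [3.139, -0.004, -0.105]
contact_force: [-15.5, 8.0, 43.9]
grip_width: 0.0222
grip_force: 71.3
```

Emit:
move_arm(rows=[{"tx":0,"ty":0,"tz":0.015,"wx":0,"wy":0,"wz":0},{"tx":0,"ty":0,"tz":0,"wx":0,"wy":0,"wz":0},{"tx":0,"ty":0,"tz":0,"wx":0,"wy":0,"wz":0},{"tx":0,"ty":0,"tz":0,"wx":0,"wy":0,"wz":0},{"tx":0,"ty":0,"tz":0.1,"wx":0,"wy":0,"wz":0},{"tx":0,"ty":0,"tz":0.2,"wx":0,"wy":0,"wz":0},{"tx":0,"ty":0,"tz":0.2,"wx":0,"wy":0,"wz":0},{"tx":0,"ty":0,"tz":0.1,"wx":0,"wy":0,"wz":0},{"tx":0,"ty":0,"tz":0,"wx":0,"wy":0,"wz":0}], claw=100)

```text
time_s: 9.63
ee_pos: [0.5405, -0.3485, 0.1358]
ee_rot: [3.139, -0.005, -0.105]
contact_force: [0.3, -0.2, 0.5]
grip_width: 0.0854
grip_force: 0.0
```

Run:
```python
from h import *
m,f=look("w6")
o=observe();print(np.round(o["ee_pos"],4),np.round(o["ee_rot"],3),o["time_s"])
seg(m,"gauge_coarse",.0284)
cv2.imwrite("pics/w6c.png",cv2.resize(f[140:340,130:430],(800,533),interpolation=cv2.INTER_CUBIC))
```

```text
[ 0.5399 -0.348   0.1331] [ 3.14e+00 -3.00e-03 -1.05e-01] 9.6833
gauge_coarse 0.63 [284. 204.] c [ 543.3 -348.7] size [121.2  76.1] ang 84.0
```

View pics/w6c.png

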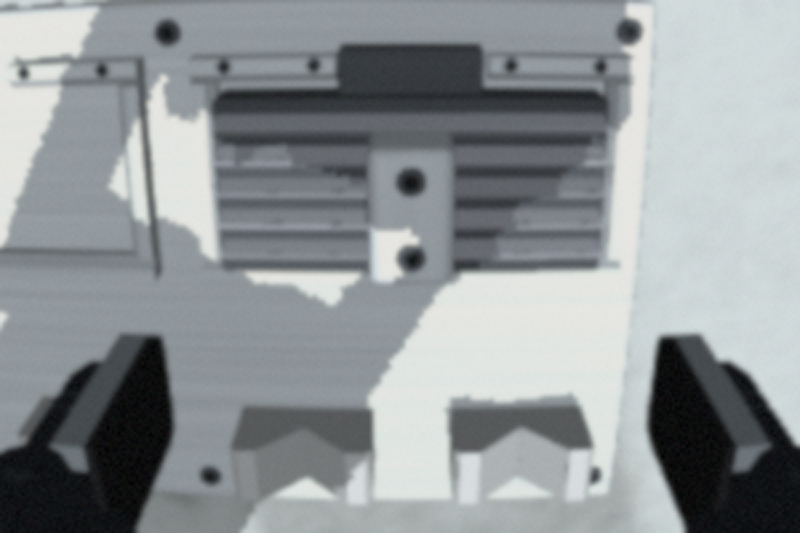

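The coarse plate is seated in the right pocket, with its tab in the slot and the slab between the walls. Now for the fine plate.

Emit:
move_arm(rows=[{"tx":-0.003,"ty":0.2,"tz":0.02,"wx":0,"wy":0,"wz":0.115},{"tx":-0.003,"ty":0.2,"tz":0.02,"wx":0,"wy":0,"wz":0.115},{"tx":-0.003,"ty":0.2,"tz":0.02,"wx":0,"wy":0,"wz":0.115},{"tx":-0.003,"ty":0.2,"tz":0.02,"wx":0,"wy":0,"wz":0.115},{"tx":-0.003,"ty":0.2,"tz":0.02,"wx":0,"wy":0,"wz":0.115},{"tx":-0.003,"ty":0.2,"tz":0.02,"wx":0,"wy":0,"wz":0.115},{"tx":-0.003,"ty":0.2,"tz":0.02,"wx":0,"wy":0,"wz":0.115},{"tx":-0.003,"ty":0.2,"tz":0.02,"wx":0,"wy":0,"wz":0.115},{"tx":-0.003,"ty":0.2,"tz":0.02,"wx":0,"wy":0,"wz":0.115},{"tx":-0.003,"ty":0.2,"tz":0.02,"wx":0,"wy":0,"wz":0.115},{"tx":-0.003,"ty":0.2,"tz":0.02,"wx":0,"wy":0,"wz":0.115},{"tx":-0.003,"ty":0.2,"tz":0.02,"wx":0,"wy":0,"wz":0.115},{"tx":-0.003,"ty":0.2,"tz":0.02,"wx":0,"wy":0,"wz":0.115},{"tx":-0.003,"ty":0.2,"tz":0.02,"wx":0,"wy":0,"wz":0.115},{"tx":-0.003,"ty":0.2,"tz":0.02,"wx":0,"wy":0,"wz":0.115},{"tx":-0.003,"ty":0.2,"tz":0.02,"wx":0,"wy":0,"wz":0.115},{"tx":-0.003,"ty":0.2,"tz":0.02,"wx":0,"wy":0,"wz":0.115},{"tx":-0.003,"ty":0.2,"tz":0.02,"wx":0,"wy":0,"wz":0.115},{"tx":-0.003,"ty":0.2,"tz":0.02,"wx":0,"wy":0,"wz":0.115},{"tx":-0.003,"ty":0.2,"tz":0.02,"wx":0,"wy":0,"wz":0.115}])

```text
time_s: 11.4
ee_pos: [0.5295, 0.2538, 0.1892]
ee_rot: [-3.14, 0.002, 1.103]
contact_force: [0.3, 1.1, 0.3]
grip_width: 0.0854
grip_force: 0.0
```

Emit:
move_arm(rows=[{"tx":-0.003,"ty":0.2,"tz":0,"wx":0,"wy":0,"wz":0.12},{"tx":-0.003,"ty":0.2,"tz":0,"wx":0,"wy":0,"wz":0.12},{"tx":-0.003,"ty":0.2,"tz":0,"wx":0,"wy":0,"wz":0.12},{"tx":-0.003,"ty":0.2,"tz":0,"wx":0,"wy":0,"wz":0.12},{"tx":-0.003,"ty":0.2,"tz":0,"wx":0,"wy":0,"wz":0.12},{"tx":-0.003,"ty":0.2,"tz":0,"wx":0,"wy":0,"wz":0.12},{"tx":0,"ty":0.16,"tz":0,"wx":0,"wy":0,"wz":0.03},{"tx":0,"ty":0,"tz":0,"wx":0,"wy":0,"wz":0},{"tx":0,"ty":0,"tz":0,"wx":0,"wy":0,"wz":0}])

```text
time_s: 12.15
ee_pos: [0.5269, 0.4571, 0.1884]
ee_rot: [-3.139, 0.002, 1.493]
contact_force: [-0.5, -0.9, -0.7]
grip_width: 0.0857
grip_force: 0.0
```

Run:
```python
from h import *
m,f=look("w7")
o=observe();print(np.round(o["ee_pos"],4),np.round(o["ee_rot"],3),o["time_s"])
seg(m,"gauge_fine",.022)
cv2.imwrite("pics/w7c.png",cv2.resize(f[100:310,160:440],(800,600),interpolation=cv2.INTER_CUBIC))
print((proj("wrist",[.5276,.4567,.047],m)-[160,100])*800/280)
```

```text
[0.5271 0.4563 0.189 ] [-3.140e+00  2.000e-03  1.492e+00] 12.2
gauge_fine 0.66 [285. 182.] c [528.6 465.5] size [ 70.4 118.1] ang 85.7
[356.43805555 272.70669793]
```

View pics/w7c.png

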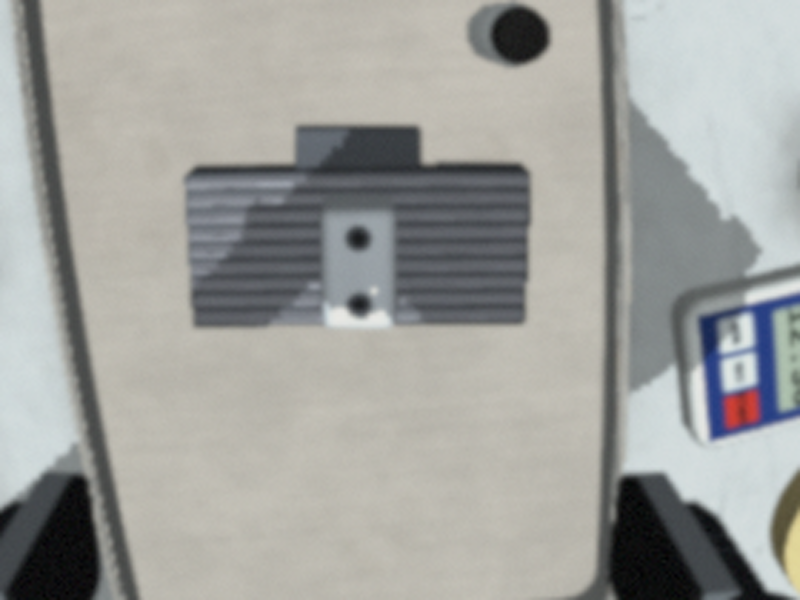

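The fine boss at crop (358,267) puts the target at (0.528, 0.458). I'll descend and grip.

Emit:
move_arm(rows=[{"tx":0.008,"ty":0.014,"tz":-0.2,"wx":0,"wy":0,"wz":0.005},{"tx":0,"ty":0,"tz":-0.2,"wx":0,"wy":0,"wz":0},{"tx":0,"ty":0,"tz":-0.2,"wx":0,"wy":0,"wz":0},{"tx":0,"ty":0,"tz":-0.2,"wx":0,"wy":0,"wz":0},{"tx":0,"ty":0,"tz":-0.13,"wx":0,"wy":0,"wz":0},{"tx":0,"ty":0,"tz":-0.08,"wx":0,"wy":0,"wz":0},{"tx":0,"ty":0,"tz":0,"wx":0,"wy":0,"wz":0},{"tx":0,"ty":0,"tz":0,"wx":0,"wy":0,"wz":0}])

```text
time_s: 12.92
ee_pos: [0.529, 0.4581, 0.0398]
ee_rot: [3.142, 0.0, 1.494]
contact_force: [1.0, -0.3, 1.4]
grip_width: 0.0855
grip_force: 0.0
```

Emit:
move_arm(rows=[{"tx":0,"ty":0,"tz":-0.02,"wx":0,"wy":0,"wz":0},{"tx":0,"ty":0,"tz":0,"wx":0,"wy":0,"wz":0},{"tx":0,"ty":0,"tz":0,"wx":0,"wy":0,"wz":0},{"tx":0,"ty":0,"tz":0,"wx":0,"wy":0,"wz":0},{"tx":0,"ty":0,"tz":0,"wx":0,"wy":0,"wz":0},{"tx":0,"ty":0,"tz":0,"wx":0,"wy":0,"wz":0},{"tx":0,"ty":0,"tz":0,"wx":0,"wy":0,"wz":0},{"tx":0,"ty":0,"tz":0,"wx":0,"wy":0,"wz":0}], claw=0)

```text
time_s: 13.58
ee_pos: [0.529, 0.4588, 0.0371]
ee_rot: [3.141, -0.001, 1.495]
contact_force: [-0.4, -1.0, 5.9]
grip_width: 0.0219
grip_force: 60.1
```

Emit:
move_arm(rows=[{"tx":0,"ty":0,"tz":0.1,"wx":0,"wy":0,"wz":0},{"tx":0,"ty":0,"tz":0.2,"wx":0,"wy":0,"wz":0},{"tx":0,"ty":0,"tz":0.2,"wx":0,"wy":0,"wz":0},{"tx":0,"ty":0,"tz":0.2,"wx":0,"wy":0,"wz":0},{"tx":0,"ty":0,"tz":0.15,"wx":0,"wy":0,"wz":0},{"tx":0,"ty":0,"tz":0.1,"wx":0,"wy":0,"wz":0},{"tx":0,"ty":0,"tz":0,"wx":0,"wy":0,"wz":0}])

```text
time_s: 14.17
ee_pos: [0.5295, 0.4591, 0.1829]
ee_rot: [3.138, -0.003, 1.495]
contact_force: [-0.3, 0.6, -4.7]
grip_width: 0.0222
grip_force: 60.0
```

Emit:
move_arm(rows=[{"tx":0.009,"ty":-0.217,"tz":0,"wx":0,"wy":0,"wz":-0.153},{"tx":0.009,"ty":-0.217,"tz":0,"wx":0,"wy":0,"wz":-0.153},{"tx":0.009,"ty":-0.217,"tz":0,"wx":0,"wy":0,"wz":-0.153},{"tx":0.009,"ty":-0.217,"tz":0,"wx":0,"wy":0,"wz":-0.153},{"tx":0.009,"ty":-0.217,"tz":0,"wx":0,"wy":0,"wz":-0.153},{"tx":0.009,"ty":-0.217,"tz":0,"wx":0,"wy":0,"wz":-0.153},{"tx":0.009,"ty":-0.217,"tz":0,"wx":0,"wy":0,"wz":-0.153},{"tx":0.009,"ty":-0.217,"tz":0,"wx":0,"wy":0,"wz":-0.153},{"tx":0.009,"ty":-0.217,"tz":0,"wx":0,"wy":0,"wz":-0.153},{"tx":0.009,"ty":-0.217,"tz":0,"wx":0,"wy":0,"wz":-0.153},{"tx":0.009,"ty":-0.217,"tz":0,"wx":0,"wy":0,"wz":-0.153},{"tx":0.009,"ty":-0.217,"tz":0,"wx":0,"wy":0,"wz":-0.153},{"tx":0.009,"ty":-0.217,"tz":0,"wx":0,"wy":0,"wz":-0.153},{"tx":0.009,"ty":-0.217,"tz":0,"wx":0,"wy":0,"wz":-0.153},{"tx":0.009,"ty":-0.217,"tz":0,"wx":0,"wy":0,"wz":-0.153},{"tx":0.009,"ty":-0.217,"tz":0,"wx":0,"wy":0,"wz":-0.153},{"tx":0.009,"ty":-0.217,"tz":0,"wx":0,"wy":0,"wz":-0.153},{"tx":0.009,"ty":-0.217,"tz":0,"wx":0,"wy":0,"wz":-0.153},{"tx":0.009,"ty":-0.217,"tz":0,"wx":0,"wy":0,"wz":-0.153},{"tx":0.009,"ty":-0.217,"tz":0,"wx":0,"wy":0,"wz":-0.153}])

```text
time_s: 15.83
ee_pos: [0.5549, -0.1939, 0.1769]
ee_rot: [-3.141, 0.002, -0.112]
contact_force: [1.0, 0.5, -5.3]
grip_width: 0.0223
grip_force: 60.1
```

Emit:
move_arm(rows=[{"tx":0,"ty":0,"tz":0,"wx":0,"wy":0,"wz":0},{"tx":0,"ty":0,"tz":0,"wx":0,"wy":0,"wz":0}])

```text
time_s: 16.0
ee_pos: [0.555, -0.1937, 0.1767]
ee_rot: [-3.141, 0.003, -0.11]
contact_force: [-0.3, 0.6, -5.5]
grip_width: 0.0219
grip_force: 60.4
```

Emit:
move_arm(rows=[{"tx":0.01,"ty":0,"tz":-0.15,"wx":0,"wy":0,"wz":0.01},{"tx":0,"ty":0,"tz":-0.2,"wx":0,"wy":0,"wz":0},{"tx":0,"ty":0,"tz":-0.2,"wx":0,"wy":0,"wz":0},{"tx":0,"ty":0,"tz":-0.12,"wx":0,"wy":0,"wz":0},{"tx":0,"ty":0,"tz":-0.06,"wx":0,"wy":0,"wz":0},{"tx":0,"ty":0,"tz":-0.04,"wx":0,"wy":0,"wz":0},{"tx":0,"ty":0,"tz":-0.04,"wx":0,"wy":0,"wz":0},{"tx":0,"ty":0,"tz":-0.03,"wx":0,"wy":0,"wz":0},{"tx":0,"ty":0,"tz":0,"wx":0,"wy":0,"wz":0},{"tx":0,"ty":0,"tz":0,"wx":0,"wy":0,"wz":0}])

```text
time_s: 16.83
ee_pos: [0.5575, -0.1928, 0.0534]
ee_rot: [3.141, -0.001, -0.102]
contact_force: [-0.7, -2.6, -5.9]
grip_width: 0.0223
grip_force: 60.4
```

Emit:
move_arm(rows=[{"tx":-0.005,"ty":-0.002,"tz":-0.02,"wx":0,"wy":0,"wz":-0.005},{"tx":0,"ty":0,"tz":-0.02,"wx":0,"wy":0,"wz":0},{"tx":0,"ty":0,"tz":-0.01,"wx":0,"wy":0,"wz":0},{"tx":0,"ty":0,"tz":0,"wx":0,"wy":0,"wz":0},{"tx":0,"ty":0,"tz":0,"wx":0,"wy":0,"wz":0}])

```text
time_s: 17.25
ee_pos: [0.557, -0.1929, 0.0471]
ee_rot: [3.141, -0.001, -0.105]
contact_force: [-8.2, 2.4, 11.7]
grip_width: 0.0221
grip_force: 62.7
```

It's seated: the TCP is exactly 10 mm above the pick height. Releasing and rising.

Emit:
move_arm(rows=[{"tx":-0.004,"ty":0,"tz":0,"wx":0,"wy":0,"wz":0},{"tx":0,"ty":0,"tz":0,"wx":0,"wy":0,"wz":0},{"tx":0,"ty":0,"tz":0,"wx":0,"wy":0,"wz":0},{"tx":0,"ty":0,"tz":0,"wx":0,"wy":0,"wz":0},{"tx":0,"ty":0,"tz":0.1,"wx":0,"wy":0,"wz":0},{"tx":0,"ty":0,"tz":0.2,"wx":0,"wy":0,"wz":0},{"tx":0,"ty":0,"tz":0.2,"wx":0,"wy":0,"wz":0},{"tx":0,"ty":0,"tz":0.2,"wx":0,"wy":0,"wz":0},{"tx":0,"ty":0,"tz":0.2,"wx":0,"wy":0,"wz":0},{"tx":0,"ty":0,"tz":0.1,"wx":0,"wy":0,"wz":0},{"tx":0,"ty":0,"tz":0,"wx":0,"wy":0,"wz":0}], claw=100)

```text
time_s: 18.17
ee_pos: [0.5571, -0.1932, 0.1993]
ee_rot: [3.14, -0.005, -0.105]
contact_force: [0.3, 0.7, -0.4]
grip_width: 0.0853
grip_force: 0.0
```

Run:
```python
from h import *
m,f=look("w8")
o=observe();print(np.round(o["ee_pos"],4),np.round(o["ee_rot"],3),o["time_s"])
seg(m,"gauge_fine",.0284);seg(m,"gauge_coarse",.0284);seg(m,"bolt_a",.016)
m=camera_model("top");g=grab_frame("top");seg(m,"bolt_a",.016,"top")
seg(m,"gauge_fine",.0284,"top");seg(m,"gauge_coarse",.0284,"top")
```

```text
[ 0.5565 -0.193   0.1966] [ 3.141e+00 -3.000e-03 -1.050e-01] 18.2167
gauge_fine 0.77 [283. 184.] c [ 561.7 -193.1] size [120.8  73.7] ang 84.2
gauge_fine 0.49 [ 74. 265.] c [474.6  89.7] size [ 33.8 160. ] ang 75.0
gauge_coarse 0.95 [ 52. 141.] c [643.9  80.8] size [130.4  68.1] ang 70.2
gauge_coarse 0.72 [424. 190.] c [ 545.4 -346.7] size [126.3  72.3] ang 83.0
bolt_a 0.97 [141. 246.] c [503.1 -20.7] size [111.   31.6] ang 5.8
bolt_a 0.81 [ 74. 265.] c [468.  101.1] size [ 34.5 165.9] ang 74.7
bolt_a 0.75 [ 22. 268.] c [481.6 208.3] size [ 62.1 189.6] ang 81.5
bolt_a 0.58 [338. 237.] c [ 509.1 -267.1] size [309.8 189.1] ang 84.2
bolt_a 0.98 [238. 256.] c [488.1 212.6] size [167.6  34.1] ang 2.2
bolt_a 0.94 [313. 265.] c [470.4 -30.7] size [168.7  34.6] ang 5.8
bolt_a 0.65 [273. 265.] c [460.3 103.3] size [ 32.2 165.3] ang 79.5
gauge_fine 0.58 [354. 236.] c [ 555.9 -154.3] size [43.3 54.1] ang 83.5
gauge_coarse 0.94 [275. 204.] c [639.7  91.1] size [120.7  73.6] ang 70.3
```

View pics/w8.png

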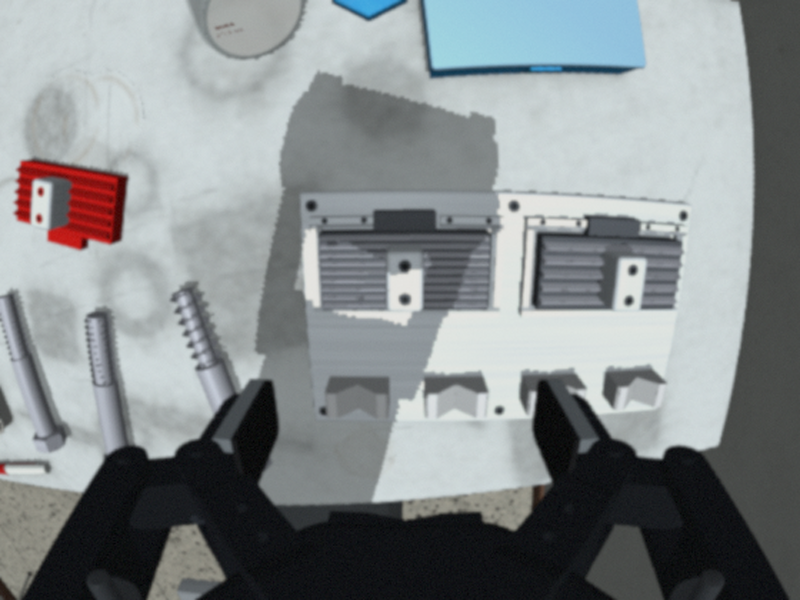

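Both plates sit squarely in their pockets, at px (405,268) and (625,270). Next is the coarse bolt at (205,340).

Emit:
move_arm(rows=[{"tx":-0.109,"ty":0.179,"tz":-0.04,"wx":0,"wy":0,"wz":0.065},{"tx":-0.109,"ty":0.179,"tz":-0.04,"wx":0,"wy":0,"wz":0.065},{"tx":-0.109,"ty":0.179,"tz":-0.04,"wx":0,"wy":0,"wz":0.065},{"tx":-0.109,"ty":0.179,"tz":-0.04,"wx":0,"wy":0,"wz":0.065},{"tx":-0.109,"ty":0.179,"tz":-0.04,"wx":0,"wy":0,"wz":0.065},{"tx":-0.109,"ty":0.179,"tz":-0.04,"wx":0,"wy":0,"wz":0.065},{"tx":0,"ty":0,"tz":0,"wx":0,"wy":0,"wz":0},{"tx":0,"ty":0,"tz":0,"wx":0,"wy":0,"wz":0}])

```text
time_s: 19.23
ee_pos: [0.4573, -0.0307, 0.159]
ee_rot: [3.142, -0.0, 0.101]
contact_force: [-0.1, -1.2, -0.0]
grip_width: 0.0854
grip_force: 0.0
```

```bash
cat >> h.py <<'E'
def bolts(m,cam="wrist",z=.016):
    "bolt axis: centre, yaw, tip end"
    for d in trace(cam,"bolt_a"):
        if d["conf"]<.3: continue
        P=np.array([at(cam,p,z,m)[:2] for p in np.argwhere(d["region"])[:,::-1]])*1000
        c=P.mean(0);u=np.linalg.svd(P-c,full_matrices=False)[2][0];u*=np.sign(u[0])
        s=(P-c)@u;t=(P-c)@np.array([-u[1],u[0]]);
        # axis line by medians of the shank+thread part
        lo,hi=s.min(),s.max();xs=[];ys=[]
        for k in np.arange(lo+22,hi-6,4):
            w=t[(s>=k)&(s<k+4)]
            if len(w)>3: xs.append(k+2);ys.append((w.min()+w.max())/2)
        a,b=np.polyfit(xs,ys,1);n=np.array([-u[1],u[0]])
        yaw=np.degrees(np.arctan2(u[1],u[0])+np.arctan(a));g=hi-97.5
        print("bolt",round(d["conf"],2),np.round(d["location"]),"tip",np.round(c+u*hi+n*(a*hi+b),1),"len",round(hi-lo,1),"yaw",round(yaw,1),"grip",np.round(c+u*g+n*(a*g+b),1))
E
python3 - <<'E'
from h import *
m,f=look("w9")
o=observe();print(np.round(o["ee_pos"],4),np.round(o["ee_rot"],3),o["time_s"])
bolts(m)
E
```

```text
[ 0.4578 -0.0315  0.1593] [ 3.141 -0.     0.1  ] 19.2833
bolt 0.89 [277. 188.] tip [556.5 -12.6] len 181.3 yaw 7.8 grip [459.9 -25.9]
bolt 0.85 [ 58. 149.] tip [576.4 209.2] len 181.6 yaw -1.9 grip [478.9 212.4]
```

Emit:
move_arm(rows=[{"tx":0.003,"ty":0.02,"tz":-0.15,"wx":0,"wy":0,"wz":0.04},{"tx":0,"ty":0,"tz":-0.2,"wx":0,"wy":0,"wz":0},{"tx":0,"ty":0,"tz":-0.2,"wx":0,"wy":0,"wz":0},{"tx":0,"ty":0,"tz":-0.2,"wx":0,"wy":0,"wz":0},{"tx":0,"ty":0,"tz":-0.13,"wx":0,"wy":0,"wz":0},{"tx":0,"ty":0,"tz":-0.08,"wx":0,"wy":0,"wz":0},{"tx":0,"ty":0,"tz":-0.04,"wx":0,"wy":0,"wz":0},{"tx":0,"ty":0,"tz":0,"wx":0,"wy":0,"wz":0},{"tx":0,"ty":0,"tz":0,"wx":0,"wy":0,"wz":0}])

```text
time_s: 20.08
ee_pos: [0.4589, -0.029, 0.0102]
ee_rot: [3.141, -0.001, 0.12]
contact_force: [-0.4, -0.6, -0.3]
grip_width: 0.0855
grip_force: 0.0
```

Emit:
move_arm(rows=[{"tx":0,"ty":0,"tz":0,"wx":0,"wy":0,"wz":0},{"tx":0,"ty":0,"tz":0,"wx":0,"wy":0,"wz":0},{"tx":0,"ty":0,"tz":0,"wx":0,"wy":0,"wz":0},{"tx":0,"ty":0,"tz":0,"wx":0,"wy":0,"wz":0},{"tx":0,"ty":0,"tz":0,"wx":0,"wy":0,"wz":0},{"tx":0,"ty":0,"tz":0,"wx":0,"wy":0,"wz":0},{"tx":0,"ty":0,"tz":0,"wx":0,"wy":0,"wz":0},{"tx":0,"ty":0,"tz":0,"wx":0,"wy":0,"wz":0}], claw=0)

```text
time_s: 20.75
ee_pos: [0.4587, -0.0287, 0.01]
ee_rot: [3.141, -0.001, 0.12]
contact_force: [-1.2, 1.0, 5.3]
grip_width: 0.0236
grip_force: 58.8
```

Emit:
move_arm(rows=[{"tx":0,"ty":0,"tz":0.1,"wx":0,"wy":0,"wz":0},{"tx":0,"ty":0,"tz":0.2,"wx":0,"wy":0,"wz":0},{"tx":0,"ty":0,"tz":0.2,"wx":0,"wy":0,"wz":0},{"tx":0,"ty":0,"tz":0.2,"wx":0,"wy":0,"wz":0},{"tx":0,"ty":0,"tz":0.1,"wx":0,"wy":0,"wz":0},{"tx":0.007,"ty":-0.195,"tz":0,"wx":0,"wy":0,"wz":-0.036},{"tx":0.007,"ty":-0.195,"tz":0,"wx":0,"wy":0,"wz":-0.036},{"tx":0.007,"ty":-0.195,"tz":0,"wx":0,"wy":0,"wz":-0.036},{"tx":0.007,"ty":-0.195,"tz":0,"wx":0,"wy":0,"wz":-0.036},{"tx":0.007,"ty":-0.195,"tz":0,"wx":0,"wy":0,"wz":-0.036},{"tx":0.007,"ty":-0.195,"tz":0,"wx":0,"wy":0,"wz":-0.036},{"tx":0.007,"ty":-0.195,"tz":0,"wx":0,"wy":0,"wz":-0.036},{"tx":0.007,"ty":-0.195,"tz":0,"wx":0,"wy":0,"wz":-0.036},{"tx":0.007,"ty":-0.195,"tz":0,"wx":0,"wy":0,"wz":-0.036},{"tx":0.007,"ty":-0.195,"tz":0,"wx":0,"wy":0,"wz":-0.036},{"tx":0.007,"ty":-0.195,"tz":0,"wx":0,"wy":0,"wz":-0.036},{"tx":0.007,"ty":-0.195,"tz":0,"wx":0,"wy":0,"wz":-0.036},{"tx":0,"ty":0,"tz":0,"wx":0,"wy":0,"wz":0},{"tx":0,"ty":0,"tz":0,"wx":0,"wy":0,"wz":0}])

```text
time_s: 22.33
ee_pos: [0.4703, -0.3806, 0.1281]
ee_rot: [-3.14, 0.002, -0.108]
contact_force: [0.2, 1.2, -5.3]
grip_width: 0.0233
grip_force: 60.9
```

Run:
```python
from h import *
m,f=look("w10")
o=observe();print(np.round(o["ee_pos"],4),np.round(o["ee_rot"],3),o["time_s"])
bolts(m,z=o["ee_pos"][2]+.006)
cv2.imwrite("pics/w10c.png",cv2.resize(f[80:380,80:480],(800,600),interpolation=cv2.INTER_CUBIC))
```

```text
[ 0.4704 -0.3797  0.1283] [-3.14e+00  1.00e-03 -1.07e-01] 22.3833
```

View pics/w10c.png

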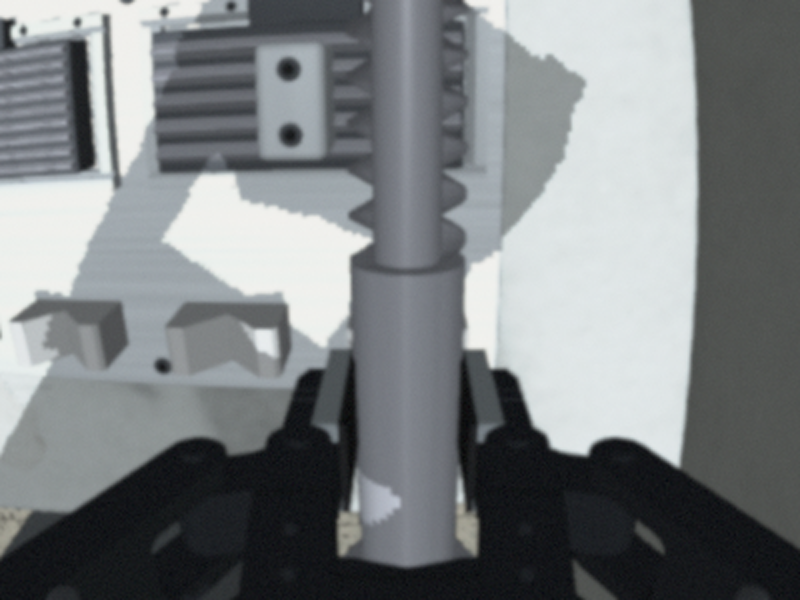

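The held bolt lies straight, with its shank end at crop (408,262). I've now used all 14 views, so from here I'll check by numbers. First, the grip's position along the bolt.

Run:
```python
from h import *
import pickle
m,f=pickle.load(open("w10.pkl","rb"));t=np.array([.4704,-.3797]);a=-.107
for z in(.144,.147,.150):
  for r in (207,209,212):
    d=at("wrist",[284,r],z,m)[:2]-t;print(z,r,np.round([d@[np.cos(a),np.sin(a)]*1000,d@[-np.sin(a),np.cos(a)]*1000],1))
```

```text
0.144 207 [37.5 -0.5]
0.144 209 [36.6 -0.5]
0.144 212 [35.3 -0.5]
0.147 207 [38.5 -0.5]
0.147 209 [37.6 -0.5]
0.147 212 [36.3 -0.5]
0.15 207 [39.4 -0.5]
0.15 209 [38.6 -0.5]
0.15 212 [37.3 -0.5]
```

Emit:
move_arm(rows=[{"tx":-0.022,"ty":0.007,"tz":-0.15,"wx":0,"wy":0,"wz":0.004},{"tx":0,"ty":0,"tz":-0.2,"wx":0,"wy":0,"wz":0},{"tx":0,"ty":0,"tz":-0.13,"wx":0,"wy":0,"wz":0},{"tx":0,"ty":0,"tz":-0.06,"wx":0,"wy":0,"wz":0},{"tx":0,"ty":0,"tz":-0.03,"wx":0,"wy":0,"wz":0},{"tx":0,"ty":0,"tz":0,"wx":0,"wy":0,"wz":0},{"tx":0,"ty":0,"tz":0,"wx":0,"wy":0,"wz":0}])

```text
time_s: 23.02
ee_pos: [0.4681, -0.3788, 0.0451]
ee_rot: [3.141, -0.001, -0.103]
contact_force: [-0.5, -0.5, -5.7]
grip_width: 0.0239
grip_force: 60.9
```

Emit:
move_arm(rows=[{"tx":-0.005,"ty":0,"tz":-0.02,"wx":0,"wy":0,"wz":-0.003},{"tx":0,"ty":0,"tz":-0.02,"wx":0,"wy":0,"wz":0},{"tx":0,"ty":0,"tz":-0.01,"wx":0,"wy":0,"wz":0},{"tx":0,"ty":0,"tz":0,"wx":0,"wy":0,"wz":0},{"tx":0,"ty":0,"tz":0,"wx":0,"wy":0,"wz":0}])

```text
time_s: 23.43
ee_pos: [0.4671, -0.3789, 0.0368]
ee_rot: [3.141, -0.001, -0.106]
contact_force: [0.3, -1.8, -2.5]
grip_width: 0.0237
grip_force: 61.4
```

Emit:
move_arm(rows=[{"tx":0,"ty":0,"tz":-0.007,"wx":0,"wy":0,"wz":0},{"tx":0,"ty":0,"tz":0,"wx":0,"wy":0,"wz":0},{"tx":0,"ty":0,"tz":0,"wx":0,"wy":0,"wz":0}])

```text
time_s: 23.68
ee_pos: [0.4672, -0.3793, 0.0362]
ee_rot: [3.14, -0.001, -0.105]
contact_force: [-1.2, -2.2, 6.1]
grip_width: 0.0234
grip_force: 62.3
```

Emit:
move_arm(rows=[{"tx":0,"ty":0,"tz":0,"wx":0,"wy":0,"wz":0},{"tx":0,"ty":0,"tz":0,"wx":0,"wy":0,"wz":0},{"tx":0,"ty":0,"tz":0,"wx":0,"wy":0,"wz":0},{"tx":0,"ty":0,"tz":0,"wx":0,"wy":0,"wz":0},{"tx":0,"ty":0,"tz":0.05,"wx":0,"wy":0,"wz":0},{"tx":0,"ty":0,"tz":0.15,"wx":0,"wy":0,"wz":0},{"tx":0,"ty":0,"tz":0.2,"wx":0,"wy":0,"wz":0},{"tx":0,"ty":0,"tz":0.2,"wx":0,"wy":0,"wz":0},{"tx":0,"ty":0,"tz":0.2,"wx":0,"wy":0,"wz":0},{"tx":0,"ty":0,"tz":0,"wx":0,"wy":0,"wz":0},{"tx":0,"ty":0,"tz":0,"wx":0,"wy":0,"wz":0}], claw=100)

```text
time_s: 24.6
ee_pos: [0.4674, -0.3791, 0.1577]
ee_rot: [3.14, -0.003, -0.105]
contact_force: [-0.7, -0.0, -0.9]
grip_width: 0.0857
grip_force: 0.0
```

Run:
```python
from h import *
m,f=look("w11")
o=observe();print(np.round(o["ee_pos"],4),np.round(o["ee_rot"],3),o["time_s"])
bolts(m,z=.042)
m=camera_model("top");g=grab_frame("top");bolts(m,"top",.016)
```

```text
[ 0.4669 -0.3786  0.1558] [ 3.141e+00 -1.000e-03 -1.050e-01] 24.65
bolt 0.76 [284. 201.] tip [ 565.7 -388.5] len 181.1 yaw -5.5 grip [ 468.6 -379.1]
bolt 0.64 [229. 120.] tip [ 541.9 -291.2] len 116.7 yaw 91.2 grip [ 543.9 -389. ]
bolt 0.82 [432. 250.] tip [ 564.7 -398.6] len 142.5 yaw -6.0 grip [ 467.7 -388.5]
bolt 0.7 [271. 267.] tip [543.6  82.3] len 172.2 yaw -11.9 grip [448.2 102.4]
bolt 0.6 [238. 252.] tip [572.2 207.5] len 165.4 yaw -1.4 grip [474.8 209.8]
```

Emit:
move_arm(rows=[{"tx":-0.008,"ty":0.23,"tz":0,"wx":0,"wy":0,"wz":-0.01},{"tx":-0.008,"ty":0.23,"tz":0,"wx":0,"wy":0,"wz":-0.01},{"tx":-0.008,"ty":0.23,"tz":0,"wx":0,"wy":0,"wz":-0.01},{"tx":-0.008,"ty":0.23,"tz":0,"wx":0,"wy":0,"wz":-0.01},{"tx":-0.008,"ty":0.23,"tz":0,"wx":0,"wy":0,"wz":-0.01},{"tx":-0.008,"ty":0.23,"tz":0,"wx":0,"wy":0,"wz":-0.01},{"tx":-0.008,"ty":0.23,"tz":0,"wx":0,"wy":0,"wz":-0.01},{"tx":-0.008,"ty":0.23,"tz":0,"wx":0,"wy":0,"wz":-0.01},{"tx":-0.008,"ty":0.23,"tz":0,"wx":0,"wy":0,"wz":-0.01},{"tx":-0.008,"ty":0.23,"tz":0,"wx":0,"wy":0,"wz":-0.01},{"tx":-0.008,"ty":0.23,"tz":0,"wx":0,"wy":0,"wz":-0.01},{"tx":-0.008,"ty":0.23,"tz":0,"wx":0,"wy":0,"wz":-0.01},{"tx":-0.008,"ty":0.23,"tz":0,"wx":0,"wy":0,"wz":-0.01},{"tx":-0.008,"ty":0.23,"tz":0,"wx":0,"wy":0,"wz":-0.01},{"tx":0,"ty":0,"tz":0,"wx":0,"wy":0,"wz":0},{"tx":0,"ty":0,"tz":0,"wx":0,"wy":0,"wz":0}])

```text
time_s: 26.13
ee_pos: [0.4495, 0.1057, 0.1543]
ee_rot: [3.141, 0.002, -0.175]
contact_force: [0.3, 0.1, 0.5]
grip_width: 0.0852
grip_force: 0.0
```

Run:
```python
from h import *
m,f=look("w12")
o=observe();print(np.round(o["ee_pos"],4),np.round(o["ee_rot"],3),o["time_s"])
bolts(m)
```

```text
[0.4496 0.1047 0.1544] [ 3.141e+00  1.000e-03 -1.770e-01] 26.1833
bolt 0.66 [285. 186.] tip [545.4  84.8] len 182.5 yaw -11.6 grip [449.9 104.5]
bolt 0.64 [166. 177.] tip [577.3 209.2] len 180.8 yaw -1.5 grip [479.8 211.7]
```

Emit:
move_arm(rows=[{"tx":0.026,"ty":-0.006,"tz":-0.15,"wx":0,"wy":0,"wz":-0.05},{"tx":0,"ty":0,"tz":-0.2,"wx":0,"wy":0,"wz":0},{"tx":0,"ty":0,"tz":-0.2,"wx":0,"wy":0,"wz":0},{"tx":0,"ty":0,"tz":-0.2,"wx":0,"wy":0,"wz":0},{"tx":0,"ty":0,"tz":-0.13,"wx":0,"wy":0,"wz":0},{"tx":0,"ty":0,"tz":-0.07,"wx":0,"wy":0,"wz":0},{"tx":0,"ty":0,"tz":-0.035,"wx":0,"wy":0,"wz":0},{"tx":0,"ty":0,"tz":0,"wx":0,"wy":0,"wz":0},{"tx":0,"ty":0,"tz":0,"wx":0,"wy":0,"wz":0}])

```text
time_s: 26.98
ee_pos: [0.4545, 0.1032, 0.0085]
ee_rot: [-3.141, -0.001, -0.206]
contact_force: [0.2, 0.7, 0.9]
grip_width: 0.0859
grip_force: 0.0
```

Emit:
move_arm(rows=[{"tx":0,"ty":0,"tz":0,"wx":0,"wy":0,"wz":0},{"tx":0,"ty":0,"tz":0,"wx":0,"wy":0,"wz":0},{"tx":0,"ty":0,"tz":0,"wx":0,"wy":0,"wz":0},{"tx":0,"ty":0,"tz":0,"wx":0,"wy":0,"wz":0},{"tx":0,"ty":0,"tz":0,"wx":0,"wy":0,"wz":0},{"tx":0,"ty":0,"tz":0,"wx":0,"wy":0,"wz":0},{"tx":0,"ty":0,"tz":0,"wx":0,"wy":0,"wz":0},{"tx":0,"ty":0,"tz":0,"wx":0,"wy":0,"wz":0}], claw=0)

```text
time_s: 27.65
ee_pos: [0.4543, 0.1036, 0.0081]
ee_rot: [-3.141, -0.001, -0.205]
contact_force: [-0.8, 0.1, 5.7]
grip_width: 0.0239
grip_force: 58.9
```

Emit:
move_arm(rows=[{"tx":0,"ty":0,"tz":0.1,"wx":0,"wy":0,"wz":0},{"tx":0,"ty":0,"tz":0.2,"wx":0,"wy":0,"wz":0},{"tx":0,"ty":0,"tz":0.2,"wx":0,"wy":0,"wz":0},{"tx":0,"ty":0,"tz":0.2,"wx":0,"wy":0,"wz":0},{"tx":0,"ty":0,"tz":0.1,"wx":0,"wy":0,"wz":0},{"tx":0.019,"ty":-0.182,"tz":0,"wx":0,"wy":0,"wz":0.016},{"tx":0.019,"ty":-0.182,"tz":0,"wx":0,"wy":0,"wz":0.016},{"tx":0.019,"ty":-0.182,"tz":0,"wx":0,"wy":0,"wz":0.016},{"tx":0.019,"ty":-0.182,"tz":0,"wx":0,"wy":0,"wz":0.016},{"tx":0.019,"ty":-0.182,"tz":0,"wx":0,"wy":0,"wz":0.016},{"tx":0.019,"ty":-0.182,"tz":0,"wx":0,"wy":0,"wz":0.016},{"tx":0.019,"ty":-0.182,"tz":0,"wx":0,"wy":0,"wz":0.016},{"tx":0.019,"ty":-0.182,"tz":0,"wx":0,"wy":0,"wz":0.016},{"tx":0.019,"ty":-0.182,"tz":0,"wx":0,"wy":0,"wz":0.016},{"tx":0.019,"ty":-0.182,"tz":0,"wx":0,"wy":0,"wz":0.016},{"tx":0.019,"ty":-0.182,"tz":0,"wx":0,"wy":0,"wz":0.016},{"tx":0.019,"ty":-0.182,"tz":0,"wx":0,"wy":0,"wz":0.016},{"tx":0,"ty":0,"tz":0,"wx":0,"wy":0,"wz":0},{"tx":0,"ty":0,"tz":0,"wx":0,"wy":0,"wz":0}])

```text
time_s: 29.23
ee_pos: [0.4877, -0.225, 0.1267]
ee_rot: [-3.141, 0.002, -0.106]
contact_force: [-0.1, 0.2, -4.4]
grip_width: 0.0235
grip_force: 60.3
```

```bash
cat >> h.py <<'E'
def held(m,f):
    "shank end along the centre column: strongest vertical grey steps, as distance from the TCP along tool x"
    o=observe();t=np.array(o["ee_pos"]);a=o["ee_rot"][2]
    g=cv2.cvtColor(cv2.GaussianBlur(f,(3,3),0),cv2.COLOR_BGR2GRAY).astype(float)
    left=g[170:250,268:275].mean(1);mid=g[170:250,279:290].mean(1)
    for nm,v in(("mid",mid),("left",left)):
        d=np.abs(np.diff(v));
        for k in np.argsort(d)[::-1][:4]:
            r=170+k+.5;q=at("wrist",[284,r],t[2]+.0195,m)[:2]-t[:2]
            print(nm,r,round(d[k],1),round((q@[np.cos(a),np.sin(a)])*1000,1))
E
python3 - <<'E'
from h import *
import pickle
m,f=pickle.load(open("w10.pkl","rb"));g=cv2.cvtColor(f,cv2.COLOR_BGR2GRAY)
print("ref w10 left col",g[195:222,266].tolist(),"mid",g[195:222,284].tolist())
m,f=look("w13")
o=observe();print(np.round(o["ee_pos"],4),np.round(o["ee_rot"],3),o["time_s"])
held(m,f);g=cv2.cvtColor(f,cv2.COLOR_BGR2GRAY)
print("now left",g[195:222,266].tolist(),"mid",g[195:222,284].tolist())
E
```

```text
ref w10 left col [113, 124, 128, 135, 144, 148, 126, 97, 83, 82, 80, 82, 82, 80, 83, 80, 80, 78, 77, 80, 89, 102, 115, 117, 120, 121, 119] mid [136, 136, 135, 133, 136, 135, 135, 135, 136, 134, 136, 136, 134, 134, 136, 134, 137, 132, 122, 102, 88, 88, 107, 124, 132, 135, 136]
[ 0.4877 -0.2242  0.1268] [-3.141e+00  1.000e-03 -1.050e-01] 29.2833
mid 233.5 12.9 27.3
mid 230.5 12.8 28.7
mid 234.5 9.8 26.9
mid 229.5 9.3 29.1
left 232.5 11.7 27.8
left 229.5 9.6 29.1
left 233.5 9.3 27.3
left 228.5 8.1 29.5
now left [110, 110, 111, 111, 108, 110, 108, 109, 108, 108, 108, 109, 108, 109, 108, 110, 109, 108, 108, 108, 109, 110, 106, 108, 108, 108, 107] mid [138, 136, 140, 139, 136, 136, 138, 137, 137, 137, 138, 138, 137, 138, 137, 136, 136, 135, 134, 135, 135, 136, 135, 136, 136, 136, 135]
```

Emit:
move_arm(rows=[{"tx":0.031,"ty":-0.002,"tz":-0.15,"wx":0,"wy":0,"wz":0},{"tx":0,"ty":0,"tz":-0.2,"wx":0,"wy":0,"wz":0},{"tx":0,"ty":0,"tz":-0.13,"wx":0,"wy":0,"wz":0},{"tx":0,"ty":0,"tz":-0.06,"wx":0,"wy":0,"wz":0},{"tx":0,"ty":0,"tz":-0.03,"wx":0,"wy":0,"wz":0},{"tx":0,"ty":0,"tz":0,"wx":0,"wy":0,"wz":0},{"tx":0,"ty":0,"tz":0,"wx":0,"wy":0,"wz":0}])

```text
time_s: 29.87
ee_pos: [0.4933, -0.2244, 0.0432]
ee_rot: [3.141, -0.001, -0.104]
contact_force: [-0.1, -0.7, -3.7]
grip_width: 0.0241
grip_force: 60.3
```

Emit:
move_arm(rows=[{"tx":0,"ty":0,"tz":-0.02,"wx":0,"wy":0,"wz":0},{"tx":0,"ty":0,"tz":-0.02,"wx":0,"wy":0,"wz":0},{"tx":0,"ty":0,"tz":-0.01,"wx":0,"wy":0,"wz":0},{"tx":0,"ty":0,"tz":0,"wx":0,"wy":0,"wz":0},{"tx":0,"ty":0,"tz":0,"wx":0,"wy":0,"wz":0}])

```text
time_s: 30.28
ee_pos: [0.4928, -0.2248, 0.0352]
ee_rot: [3.141, -0.0, -0.104]
contact_force: [-5.2, -1.1, 2.9]
grip_width: 0.0235
grip_force: 61.1
```

Emit:
move_arm(rows=[{"tx":-0.007,"ty":0,"tz":0,"wx":0,"wy":0,"wz":0},{"tx":0,"ty":0,"tz":-0.006,"wx":0,"wy":0,"wz":0},{"tx":0,"ty":0,"tz":0,"wx":0,"wy":0,"wz":0},{"tx":0,"ty":0,"tz":0,"wx":0,"wy":0,"wz":0}])

```text
time_s: 30.62
ee_pos: [0.4922, -0.225, 0.0346]
ee_rot: [3.14, -0.002, -0.104]
contact_force: [-3.1, -2.1, 5.3]
grip_width: 0.0238
grip_force: 61.7
```

Height matches the mesh. Releasing.

Emit:
move_arm(rows=[{"tx":-0.003,"ty":0,"tz":0,"wx":0,"wy":0,"wz":0},{"tx":0,"ty":0,"tz":0,"wx":0,"wy":0,"wz":0},{"tx":0,"ty":0,"tz":0,"wx":0,"wy":0,"wz":0},{"tx":0,"ty":0,"tz":0,"wx":0,"wy":0,"wz":0},{"tx":0,"ty":0,"tz":0.05,"wx":0,"wy":0,"wz":0},{"tx":0,"ty":0,"tz":0.15,"wx":0,"wy":0,"wz":0},{"tx":0,"ty":0,"tz":0.2,"wx":0,"wy":0,"wz":0},{"tx":0,"ty":0,"tz":0.2,"wx":0,"wy":0,"wz":0},{"tx":0,"ty":0,"tz":0.2,"wx":0,"wy":0,"wz":0},{"tx":0,"ty":0,"tz":0,"wx":0,"wy":0,"wz":0},{"tx":0,"ty":0,"tz":0,"wx":0,"wy":0,"wz":0}], claw=100)

```text
time_s: 31.53
ee_pos: [0.4919, -0.2247, 0.1559]
ee_rot: [3.14, -0.003, -0.104]
contact_force: [-0.3, 0.6, -1.2]
grip_width: 0.0856
grip_force: 0.0
```

Run:
```python
from h import *
m,f=look("w14")
o=observe();print(np.round(o["ee_pos"],4),np.round(o["ee_rot"],3),o["time_s"])
bolts(m,z=.042)
m=camera_model("top");g=grab_frame("top");bolts(m,"top",.016)
```

```text
[ 0.4914 -0.2244  0.1541] [ 3.141e+00 -1.000e-03 -1.040e-01] 31.5833
bolt 0.8 [284. 198.] tip [ 584.5 -233.9] len 183.1 yaw -5.7 grip [ 487.5 -224.3]
bolt 0.68 [462. 211.] tip [ 564.1 -416.6] len 182.9 yaw -16.8 grip [ 470.8 -388.4]
bolt 0.77 [238. 254.] tip [572.6 207.3] len 169.1 yaw -1.9 grip [475.2 210.6]Traceback (most recent call last):
  File "<stdin>", line 5, in <module>
  File "h.py", line 48, in bolts
    a,b=np.polyfit(xs,ys,1);n=np.array([-u[1],u[0]])
        ~~~~~~~~~~^^^^^^^^^
    raise TypeError("expected non-empty vector for x")
TypeError: expected non-empty vector for x
```

Emit:
move_arm(rows=[{"tx":-0.006,"ty":0.224,"tz":0,"wx":0,"wy":0,"wz":0.011},{"tx":-0.006,"ty":0.224,"tz":0,"wx":0,"wy":0,"wz":0.011},{"tx":-0.006,"ty":0.224,"tz":0,"wx":0,"wy":0,"wz":0.011},{"tx":-0.006,"ty":0.224,"tz":0,"wx":0,"wy":0,"wz":0.011},{"tx":-0.006,"ty":0.224,"tz":0,"wx":0,"wy":0,"wz":0.011},{"tx":-0.006,"ty":0.224,"tz":0,"wx":0,"wy":0,"wz":0.011},{"tx":-0.006,"ty":0.224,"tz":0,"wx":0,"wy":0,"wz":0.011},{"tx":-0.006,"ty":0.224,"tz":0,"wx":0,"wy":0,"wz":0.011},{"tx":-0.006,"ty":0.224,"tz":0,"wx":0,"wy":0,"wz":0.011},{"tx":-0.006,"ty":0.224,"tz":0,"wx":0,"wy":0,"wz":0.011},{"tx":-0.006,"ty":0.224,"tz":0,"wx":0,"wy":0,"wz":0.011},{"tx":-0.006,"ty":0.224,"tz":0,"wx":0,"wy":0,"wz":0.011},{"tx":-0.006,"ty":0.224,"tz":0,"wx":0,"wy":0,"wz":0.011},{"tx":0,"ty":0,"tz":0,"wx":0,"wy":0,"wz":0},{"tx":0,"ty":0,"tz":0,"wx":0,"wy":0,"wz":0}])

```text
time_s: 32.98
ee_pos: [0.4789, 0.2136, 0.1524]
ee_rot: [3.141, 0.002, -0.027]
contact_force: [-0.7, -0.0, 0.6]
grip_width: 0.0849
grip_force: 0.0
```

Run:
```python
from h import *
m,f=look("w15")
o=observe();print(np.round(o["ee_pos"],4),np.round(o["ee_rot"],3),o["time_s"])
bolts(m)
```

```text
[0.4791 0.2125 0.1526] [ 3.141e+00  2.000e-03 -2.800e-02] 33.0333
bolt 0.74 [288. 186.] tip [576.1 210.1] len 181.4 yaw -0.8 grip [478.6 211.5]
```

Emit:
move_arm(rows=[{"tx":0,"ty":-0.005,"tz":-0.15,"wx":0,"wy":0,"wz":0.02},{"tx":0,"ty":0,"tz":-0.2,"wx":0,"wy":0,"wz":0},{"tx":0,"ty":0,"tz":-0.2,"wx":0,"wy":0,"wz":0},{"tx":0,"ty":0,"tz":-0.2,"wx":0,"wy":0,"wz":0},{"tx":0,"ty":0,"tz":-0.13,"wx":0,"wy":0,"wz":0},{"tx":0,"ty":0,"tz":-0.06,"wx":0,"wy":0,"wz":0},{"tx":0,"ty":0,"tz":-0.035,"wx":0,"wy":0,"wz":0},{"tx":0,"ty":0,"tz":0,"wx":0,"wy":0,"wz":0},{"tx":0,"ty":0,"tz":0,"wx":0,"wy":0,"wz":0}])

```text
time_s: 33.83
ee_pos: [0.4802, 0.2115, 0.0085]
ee_rot: [-3.141, -0.001, -0.019]
contact_force: [-0.1, -0.2, 1.3]
grip_width: 0.0857
grip_force: 0.0
```

Emit:
move_arm(rows=[{"tx":0,"ty":0,"tz":0,"wx":0,"wy":0,"wz":0},{"tx":0,"ty":0,"tz":0,"wx":0,"wy":0,"wz":0},{"tx":0,"ty":0,"tz":0,"wx":0,"wy":0,"wz":0},{"tx":0,"ty":0,"tz":0,"wx":0,"wy":0,"wz":0},{"tx":0,"ty":0,"tz":0,"wx":0,"wy":0,"wz":0},{"tx":0,"ty":0,"tz":0,"wx":0,"wy":0,"wz":0},{"tx":0,"ty":0,"tz":0,"wx":0,"wy":0,"wz":0},{"tx":0,"ty":0,"tz":0,"wx":0,"wy":0,"wz":0}], claw=0)

```text
time_s: 34.5
ee_pos: [0.4799, 0.2118, 0.0079]
ee_rot: [-3.141, -0.001, -0.019]
contact_force: [-1.2, 0.6, 5.4]
grip_width: 0.0238
grip_force: 58.9
```

Emit:
move_arm(rows=[{"tx":0,"ty":0,"tz":0.1,"wx":0,"wy":0,"wz":0},{"tx":0,"ty":0,"tz":0.2,"wx":0,"wy":0,"wz":0},{"tx":0,"ty":0,"tz":0.2,"wx":0,"wy":0,"wz":0},{"tx":0,"ty":0,"tz":0.2,"wx":0,"wy":0,"wz":0},{"tx":0,"ty":0,"tz":0.1,"wx":0,"wy":0,"wz":0},{"tx":0.009,"ty":-0.2,"tz":0,"wx":0,"wy":0,"wz":-0.014},{"tx":0.009,"ty":-0.2,"tz":0,"wx":0,"wy":0,"wz":-0.014},{"tx":0.009,"ty":-0.2,"tz":0,"wx":0,"wy":0,"wz":-0.014},{"tx":0.009,"ty":-0.2,"tz":0,"wx":0,"wy":0,"wz":-0.014},{"tx":0.009,"ty":-0.2,"tz":0,"wx":0,"wy":0,"wz":-0.014},{"tx":0.009,"ty":-0.2,"tz":0,"wx":0,"wy":0,"wz":-0.014},{"tx":0.009,"ty":-0.2,"tz":0,"wx":0,"wy":0,"wz":-0.014},{"tx":0.009,"ty":-0.2,"tz":0,"wx":0,"wy":0,"wz":-0.014},{"tx":0.009,"ty":-0.2,"tz":0,"wx":0,"wy":0,"wz":-0.014},{"tx":0.009,"ty":-0.2,"tz":0,"wx":0,"wy":0,"wz":-0.014},{"tx":0.009,"ty":-0.2,"tz":0,"wx":0,"wy":0,"wz":-0.014},{"tx":0.009,"ty":-0.2,"tz":0,"wx":0,"wy":0,"wz":-0.014},{"tx":0,"ty":0,"tz":0,"wx":0,"wy":0,"wz":0},{"tx":0,"ty":0,"tz":0,"wx":0,"wy":0,"wz":0}])

```text
time_s: 36.08
ee_pos: [0.4953, -0.1494, 0.1266]
ee_rot: [-3.141, 0.001, -0.109]
contact_force: [-0.2, 0.1, -4.3]
grip_width: 0.0237
grip_force: 60.6
```

Run:
```python
from h import *
m,f=look("w16")
o=observe();print(np.round(o["ee_pos"],4),np.round(o["ee_rot"],3),o["time_s"])
held(m,f);g=cv2.cvtColor(f,cv2.COLOR_BGR2GRAY)
print("mid",g[205:245,284].tolist(),"L",g[205:245,266].tolist())
```

```text
[ 0.4954 -0.1485  0.1267] [-3.141e+00  1.000e-03 -1.080e-01] 36.1333
mid 225.5 12.4 30.8
mid 222.5 12.3 32.1
mid 226.5 10.4 30.4
mid 223.5 9.4 31.7
left 224.5 10.6 31.3
left 221.5 10.3 32.6
left 225.5 10.1 30.8
left 222.5 6.9 32.1
mid [137, 136, 135, 135, 136, 135, 135, 135, 135, 134, 135, 136, 135, 136, 135, 136, 133, 127, 113, 99, 103, 118, 130, 134, 134, 136, 134, 135, 135, 134, 133, 133, 134, 133, 135, 135, 134, 133, 134, 133] L [109, 110, 110, 108, 109, 108, 109, 107, 107, 110, 107, 108, 109, 110, 105, 101, 91, 82, 90, 102, 114, 118, 122, 121, 120, 121, 120, 118, 120, 122, 119, 120, 119, 120, 119, 121, 121, 120, 118, 120]
```

Emit:
move_arm(rows=[{"tx":0.006,"ty":0,"tz":-0.15,"wx":0,"wy":0,"wz":0.005},{"tx":0,"ty":0,"tz":-0.2,"wx":0,"wy":0,"wz":0},{"tx":0,"ty":0,"tz":-0.13,"wx":0,"wy":0,"wz":0},{"tx":0,"ty":0,"tz":-0.06,"wx":0,"wy":0,"wz":0},{"tx":0,"ty":0,"tz":-0.03,"wx":0,"wy":0,"wz":0},{"tx":0,"ty":0,"tz":0,"wx":0,"wy":0,"wz":0},{"tx":0,"ty":0,"tz":0,"wx":0,"wy":0,"wz":0}])

```text
time_s: 36.72
ee_pos: [0.4972, -0.1482, 0.043]
ee_rot: [3.141, -0.001, -0.104]
contact_force: [-0.2, -0.7, -3.9]
grip_width: 0.0241
grip_force: 60.5
```

Emit:
move_arm(rows=[{"tx":-0.003,"ty":0,"tz":-0.02,"wx":0,"wy":0,"wz":0},{"tx":0,"ty":0,"tz":-0.02,"wx":0,"wy":0,"wz":0},{"tx":0,"ty":0,"tz":-0.013,"wx":0,"wy":0,"wz":0},{"tx":0,"ty":0,"tz":0,"wx":0,"wy":0,"wz":0},{"tx":0,"ty":0,"tz":0,"wx":0,"wy":0,"wz":0}])

```text
time_s: 37.13
ee_pos: [0.4964, -0.1488, 0.0346]
ee_rot: [3.141, -0.001, -0.104]
contact_force: [-4.6, -2.2, 2.4]
grip_width: 0.0238
grip_force: 61.4
```

Emit:
move_arm(rows=[{"tx":-0.006,"ty":0,"tz":0,"wx":0,"wy":0,"wz":0},{"tx":0,"ty":0,"tz":-0.005,"wx":0,"wy":0,"wz":0},{"tx":0,"ty":0,"tz":0,"wx":0,"wy":0,"wz":0},{"tx":0,"ty":0,"tz":0,"wx":0,"wy":0,"wz":0}])

```text
time_s: 37.47
ee_pos: [0.4959, -0.1489, 0.0343]
ee_rot: [3.141, -0.002, -0.104]
contact_force: [-3.6, -3.6, 7.6]
grip_width: 0.0238
grip_force: 62.3
```

Emit:
move_arm(rows=[{"tx":0,"ty":0,"tz":0,"wx":0,"wy":0,"wz":0},{"tx":0,"ty":0,"tz":0,"wx":0,"wy":0,"wz":0},{"tx":0,"ty":0,"tz":0,"wx":0,"wy":0,"wz":0},{"tx":0,"ty":0,"tz":0,"wx":0,"wy":0,"wz":0},{"tx":0,"ty":0,"tz":0.05,"wx":0,"wy":0,"wz":0},{"tx":0,"ty":0,"tz":0.15,"wx":0,"wy":0,"wz":0},{"tx":0,"ty":0,"tz":0.2,"wx":0,"wy":0,"wz":0},{"tx":0,"ty":0,"tz":0.2,"wx":0,"wy":0,"wz":0},{"tx":0,"ty":0,"tz":0.2,"wx":0,"wy":0,"wz":0},{"tx":0,"ty":-0.2,"tz":0.2,"wx":0,"wy":0,"wz":0},{"tx":0,"ty":-0.2,"tz":0.2,"wx":0,"wy":0,"wz":0},{"tx":0,"ty":-0.2,"tz":0.1,"wx":0,"wy":0,"wz":0},{"tx":0,"ty":-0.2,"tz":0,"wx":0,"wy":0,"wz":0},{"tx":0,"ty":0,"tz":0,"wx":0,"wy":0,"wz":0},{"tx":0,"ty":0,"tz":0,"wx":0,"wy":0,"wz":0}], claw=100)

```text
time_s: 38.72
ee_pos: [0.495, -0.2683, 0.2273]
ee_rot: [-3.141, 0.0, -0.106]
contact_force: [-0.2, 0.1, 0.5]
grip_width: 0.0857
grip_force: 0.0
```

```bash
sed -i 's/        a,b=np.polyfit/        if len(xs)<5: continue\n        a,b=np.polyfit/' h.py
python3 - <<'E'
from h import *
m,f=look("w17")
o=observe();print(np.round(o["ee_pos"],4),np.round(o["ee_rot"],3),o["time_s"])
bolts(m,z=.042)
c=np.array([508.6,-266.4]);a=np.radians(-6);ux=np.array([np.cos(a),np.sin(a)]);uy=np.array([-ux[1],ux[0]])
for y in(116,40,-116):print("want tip",y,(c+72.5*ux+y*uy).round(1))
m=camera_model("top");g=grab_frame("top");bolts(m,"top",.042)
m=camera_model("side");g=grab_frame("side");print([(round(d["conf"],2),d["location"]) for d in search_frame("side","bolt_a")])
E
```

```text
[ 0.4951 -0.2673  0.2271] [-3.141  0.    -0.105] 38.7667
bolt 0.84 [175. 190.] tip [ 591.4 -157.2] len 179.4 yaw -5.5 grip [ 494.4 -147.9]
bolt 0.73 [242. 188.] tip [ 583.5 -234.3] len 179.9 yaw -6.1 grip [ 486.6 -223.9]
bolt 0.56 [392. 197.] tip [ 562.8 -416.7] len 179.8 yaw -17.3 grip [ 469.8 -387.7]
want tip 116 [ 592.8 -158.6]
want tip 40 [ 584.9 -234.2]
want tip -116 [ 568.6 -389.3]
bolt 0.75 [430. 280.] tip [ 446.2 -381.8] len 51.0 yaw -17.8 grip [ 353.2 -352. ]
bolt 0.71 [380. 256.] tip [ 583.2 -235.5] len 170.3 yaw -5.5 grip [ 486.2 -226.2]
bolt 0.64 [355. 254.] tip [ 590.3 -160. ] len 171.8 yaw -5.6 grip [ 493.3 -150.5]
[(0.86, [376.8, 148.7]), (0.76, [354.0, 169.5]), (0.72, [346.9, 178.3]), (0.17, [220.0, 206.9])]
```

Both fine bolts are placed correctly. The coarse bolt has been knocked: its yaw went from -5.5° to -17°. I'll go back and reseat it.

Emit:
move_arm(rows=[{"tx":-0.034,"ty":-0.16,"tz":-0.06,"wx":0,"wy":0,"wz":-0.075},{"tx":-0.034,"ty":-0.16,"tz":-0.06,"wx":0,"wy":0,"wz":-0.075},{"tx":-0.034,"ty":-0.16,"tz":-0.06,"wx":0,"wy":0,"wz":-0.075},{"tx":-0.034,"ty":-0.16,"tz":-0.06,"wx":0,"wy":0,"wz":-0.075},{"tx":-0.034,"ty":-0.16,"tz":-0.06,"wx":0,"wy":0,"wz":-0.075},{"tx":0,"ty":0,"tz":0,"wx":0,"wy":0,"wz":0},{"tx":0,"ty":0,"tz":0,"wx":0,"wy":0,"wz":0}])

```text
time_s: 39.6
ee_pos: [0.4695, -0.3875, 0.1813]
ee_rot: [-3.141, 0.001, -0.301]
contact_force: [-0.8, 0.2, 0.4]
grip_width: 0.0857
grip_force: 0.0
```

Run:
```python
from h import *
m,f=look("w18")
o=observe();print(np.round(o["ee_pos"],4),np.round(o["ee_rot"],3),o["time_s"])
for z in(.03,.042):bolts(m,z=z)
seg(m,"gauge_coarse",.0284)
mt=camera_model("top");g=grab_frame("top")
for d in trace("top","bolt_a"):
    P=np.argwhere(d["region"])[:,::-1];print(round(d["conf"],2),d["location"],P.min(0),P.max(0),len(P))
# widths of the bolt along its length in the wrist picture
d=max(trace("wrist","bolt_a"),key=lambda d:d["conf"]*(d["location"][0]>200));R=d["region"]
for r in range(40,330,12):
    x=np.flatnonzero(R[r]); 
    if len(x): print(r,x.min(),x.max(),len(x))
```

```text
[ 0.4699 -0.3869  0.182 ] [-3.141  0.    -0.3  ] 39.65
bolt 0.89 [281. 193.] tip [ 563.9 -417.1] len 191.9 yaw -17.5 grip [ 470.9 -387.7]
bolt 0.86 [124. 214.] tip [ 585.8 -224.8] len 187.6 yaw -5.2 grip [ 488.7 -216. ]
bolt 0.72 [ 72. 233.] tip [ 594.4 -145.2] len 189.3 yaw -5.1 grip [ 497.3 -136.5]
bolt 0.89 [281. 193.] tip [ 563.1 -416.8] len 184.1 yaw -17.5 grip [ 470.1 -387.4]
bolt 0.86 [124. 214.] tip [ 584.1 -232.3] len 179.9 yaw -5.2 grip [ 487.  -223.5]
bolt 0.72 [ 72. 233.] tip [ 592.4 -156. ] len 181.6 yaw -5.1 grip [ 495.2 -147.3]
gauge_coarse 0.77 [215. 133.] c [ 544.2 -345.1] size [115.5  70.2] ang 83.3
gauge_coarse 0.35 [192. 198.] c [ 509.3 -275.9] size [291.3 179.1] ang 83.9
0.79 [357.2, 252.7] [345 223] [360 278] 487
0.78 [379.3, 253.1] [371 226] [384 282] 472
0.55 [433.8, 266.1] [421 234] [443 286] 317
0.25 [178.5, 191.5] [170 179] [191 201] 453
88 274 296 23
100 272 296 25
112 273 297 25
124 272 296 25
136 271 294 24
148 271 295 25
160 270 298 29
172 270 298 29
184 270 298 29
196 270 298 29
208 270 298 29
220 270 297 28
232 270 298 29
244 271 297 27
256 263 303 41
268 262 302 41
```

Emit:
move_arm(rows=[{"tx":0.003,"ty":-0.004,"tz":-0.12,"wx":0,"wy":0,"wz":-0.01},{"tx":0,"ty":0,"tz":-0.2,"wx":0,"wy":0,"wz":0},{"tx":0,"ty":0,"tz":-0.2,"wx":0,"wy":0,"wz":0},{"tx":0,"ty":0,"tz":-0.2,"wx":0,"wy":0,"wz":0},{"tx":0,"ty":0,"tz":-0.12,"wx":0,"wy":0,"wz":0},{"tx":0,"ty":0,"tz":-0.08,"wx":0,"wy":0,"wz":0},{"tx":0,"ty":0,"tz":-0.03,"wx":0,"wy":0,"wz":0},{"tx":0,"ty":0,"tz":0,"wx":0,"wy":0,"wz":0},{"tx":0,"ty":0,"tz":0,"wx":0,"wy":0,"wz":0}], claw=70)

```text
time_s: 40.7
ee_pos: [0.4708, -0.3882, 0.0409]
ee_rot: [3.141, -0.001, -0.306]
contact_force: [-0.2, 0.5, 0.2]
grip_width: 0.0594
grip_force: 0.0
```

Emit:
move_arm(rows=[{"tx":0,"ty":0,"tz":0,"wx":0,"wy":0,"wz":0},{"tx":0,"ty":0,"tz":0,"wx":0,"wy":0,"wz":0},{"tx":0,"ty":0,"tz":0,"wx":0,"wy":0,"wz":0},{"tx":0,"ty":0,"tz":0,"wx":0,"wy":0,"wz":0},{"tx":0,"ty":0,"tz":0,"wx":0,"wy":0,"wz":0},{"tx":0,"ty":0,"tz":0,"wx":0,"wy":0,"wz":0},{"tx":0,"ty":0,"tz":0,"wx":0,"wy":0,"wz":0}], claw=0)

```text
time_s: 41.28
ee_pos: [0.4708, -0.3882, 0.0408]
ee_rot: [3.141, -0.002, -0.306]
contact_force: [-1.1, 1.4, 5.9]
grip_width: 0.0234
grip_force: 58.6
```

Emit:
move_arm(rows=[{"tx":0,"ty":0,"tz":0.08,"wx":0,"wy":0,"wz":0},{"tx":0,"ty":0,"tz":0.16,"wx":0,"wy":0,"wz":0},{"tx":0,"ty":0,"tz":0.2,"wx":0,"wy":0,"wz":0},{"tx":0.001,"ty":0.02,"tz":0.14,"wx":0,"wy":0,"wz":0.128},{"tx":0.001,"ty":0.02,"tz":0,"wx":0,"wy":0,"wz":0.128},{"tx":0.001,"ty":0.02,"tz":0,"wx":0,"wy":0,"wz":0.128},{"tx":0,"ty":0,"tz":0,"wx":0,"wy":0,"wz":0},{"tx":0,"ty":0,"tz":0,"wx":0,"wy":0,"wz":0}])

```text
time_s: 41.95
ee_pos: [0.4705, -0.3788, 0.1268]
ee_rot: [-3.141, 0.0, -0.107]
contact_force: [-0.5, 0.0, -5.0]
grip_width: 0.0234
grip_force: 60.0
```

Run:
```python
from h import *
import pickle
def show(n):
    m,f=pickle.load(open(n+".pkl","rb"));g=cv2.cvtColor(f,cv2.COLOR_BGR2GRAY).astype(int)
    print(n,"mid",g[200:240,284].tolist())
    # core edges (half width) at rows ahead of the shank end, shank width too
    for r in (85,100,120,140,160,225,245,265):
        row=cv2.GaussianBlur(f,(3,3),0)[r,240:330].mean(1);d=np.diff(row);i=np.argsort(np.abs(d))[::-1][:6];print(r,sorted((240+i).tolist()))
m,f=look("w19")
o=observe();print(np.round(o["ee_pos"],4),np.round(o["ee_rot"],3),o["time_s"],np.round(o["contact_force"],1))
held(m,f);show("w10");show("w19")
```

```text
[ 0.4705 -0.3789  0.1266] [-3.141  0.    -0.107] 42.0 [ 0.9  0.8 -5.8]
mid 217.5 13.1 34.1
mid 216.5 12.9 34.6
mid 221.5 12.5 32.4
mid 220.5 12.5 32.8
left 220.5 12.7 32.8
left 219.5 12.1 33.3
left 221.5 7.9 32.4
left 215.5 7.7 35.0
w10 mid [135, 135, 135, 136, 134, 136, 136, 134, 134, 136, 134, 137, 132, 122, 102, 88, 88, 107, 124, 132, 135, 136, 133, 135, 136, 134, 135, 135, 133, 135, 136, 135, 135, 135, 133, 136, 133, 133, 134, 134]
85 [260, 261, 263, 264, 316, 323]
100 [304, 305, 312, 316, 317, 318]
120 [240, 241, 242, 310, 311, 317]
140 [240, 241, 242, 253, 316, 317]
160 [309, 310, 311, 312, 316, 317]
225 [253, 254, 255, 310, 311, 312]
245 [254, 255, 310, 311, 312, 313]
265 [253, 256, 257, 308, 309, 313]
w19 mid [131, 132, 132, 132, 131, 131, 129, 131, 130, 129, 130, 130, 131, 130, 132, 129, 122, 107, 91, 84, 92, 106, 119, 128, 128, 128, 127, 127, 127, 128, 129, 127, 128, 127, 128, 128, 127, 128, 128, 126]
85 [316, 317, 318, 319, 325, 326]
100 [253, 254, 255, 318, 319, 320]
120 [242, 243, 244, 313, 314, 319]
140 [242, 243, 244, 245, 318, 319]
160 [266, 267, 314, 315, 318, 319]
225 [254, 255, 256, 310, 311, 312]
245 [247, 255, 256, 310, 315, 316]
265 [253, 257, 258, 308, 309, 313]
```

Emit:
move_arm(rows=[{"tx":-0.013,"ty":-0.001,"tz":-0.15,"wx":0,"wy":0,"wz":0.005},{"tx":0,"ty":0,"tz":-0.2,"wx":0,"wy":0,"wz":0},{"tx":0,"ty":0,"tz":-0.12,"wx":0,"wy":0,"wz":0},{"tx":0,"ty":0,"tz":-0.05,"wx":0,"wy":0,"wz":0},{"tx":0,"ty":0,"tz":-0.03,"wx":0,"wy":0,"wz":0},{"tx":0,"ty":0,"tz":0,"wx":0,"wy":0,"wz":0},{"tx":0,"ty":0,"tz":0,"wx":0,"wy":0,"wz":0}])

```text
time_s: 42.58
ee_pos: [0.4692, -0.3795, 0.0453]
ee_rot: [3.141, -0.001, -0.103]
contact_force: [-0.5, -0.4, -5.1]
grip_width: 0.0237
grip_force: 59.9
```

Emit:
move_arm(rows=[{"tx":0,"ty":0,"tz":-0.02,"wx":0,"wy":0,"wz":0},{"tx":0,"ty":0,"tz":-0.015,"wx":0,"wy":0,"wz":0},{"tx":0,"ty":0,"tz":0,"wx":0,"wy":0,"wz":0},{"tx":0,"ty":0,"tz":0,"wx":0,"wy":0,"wz":0}])

```text
time_s: 42.92
ee_pos: [0.4694, -0.3799, 0.04]
ee_rot: [3.14, -0.002, -0.102]
contact_force: [0.9, -5.7, 0.6]
grip_width: 0.0234
grip_force: 60.6
```

Emit:
move_arm(rows=[{"tx":-0.003,"ty":-0.006,"tz":0,"wx":0,"wy":0,"wz":-0.005},{"tx":0,"ty":0,"tz":-0.01,"wx":0,"wy":0,"wz":0},{"tx":0,"ty":0,"tz":0,"wx":0,"wy":0,"wz":0},{"tx":0,"ty":0,"tz":0,"wx":0,"wy":0,"wz":0}])

```text
time_s: 43.25
ee_pos: [0.4693, -0.3803, 0.0397]
ee_rot: [3.141, -0.003, -0.105]
contact_force: [-1.2, 4.5, 16.9]
grip_width: 0.0233
grip_force: 62.5
```

Emit:
move_arm(rows=[{"tx":0,"ty":0,"tz":0.004,"wx":0,"wy":0,"wz":0},{"tx":0,"ty":0,"tz":0,"wx":0,"wy":0,"wz":0},{"tx":0,"ty":0,"tz":0,"wx":0,"wy":0,"wz":0},{"tx":0,"ty":0,"tz":0,"wx":0,"wy":0,"wz":0},{"tx":0,"ty":0,"tz":0.05,"wx":0,"wy":0,"wz":0},{"tx":0,"ty":0,"tz":0.15,"wx":0,"wy":0,"wz":0},{"tx":0,"ty":0,"tz":0.2,"wx":0,"wy":0,"wz":0},{"tx":0,"ty":0,"tz":0.2,"wx":0,"wy":0,"wz":0},{"tx":0,"ty":0,"tz":0.17,"wx":0,"wy":0,"wz":0},{"tx":0,"ty":0,"tz":0,"wx":0,"wy":0,"wz":0},{"tx":0,"ty":0,"tz":0,"wx":0,"wy":0,"wz":0}], claw=70)

```text
time_s: 44.17
ee_pos: [0.4687, -0.3803, 0.1554]
ee_rot: [3.14, -0.002, -0.105]
contact_force: [-0.4, 0.4, 0.2]
grip_width: 0.06
grip_force: 0.0
```

Run:
```python
from h import *
import pickle
m,f=look("w20")
o=observe();print(np.round(o["ee_pos"],4),np.round(o["ee_rot"],3),o["time_s"])
def W(f,m,T):
    print(T)
    for d in trace("wrist","bolt_a") if T=="now" else []:
        if not 270<d["location"][0]<295: continue
        R=d["region"];rows=np.flatnonzero(R.any(1));print(rows.min(),rows.max())
        for r in range(rows.min(),rows.max(),10):
            x=np.flatnonzero(R[r]);print((r,x.min(),x.max()),end=" ")
W(f,m,"now");bolts(m,z=.042)
g=cv2.cvtColor(f,cv2.COLOR_BGR2GRAY)
for n in("w11","w14","w20"):
    _,h=pickle.load(open(n+".pkl","rb"));h=cv2.cvtColor(h,cv2.COLOR_BGR2GRAY);print(n,h[60:110,284].tolist())
```

```text
[ 0.4683 -0.38    0.1537] [ 3.141 -0.    -0.105] 44.2167
now
bolt 0.76 [110. 193.] tip [ 584.9 -233.3] len 182.5 yaw -5.7 grip [ 487.9 -223.7]
bolt 0.58 [ 51. 197.] tip [ 593.2 -155. ] len 182.9 yaw -4.5 grip [ 496.  -147.4]
bolt 0.52 [191. 184.] tip [ 546.6 -147.4] len 276.7 yaw 82.1 grip [ 533.2 -244.3]
w11 [232, 238, 240, 239, 232, 219, 204, 193, 180, 179, 175, 172, 173, 171, 170, 174, 175, 178, 179, 178, 172, 157, 147, 144, 145, 145, 146, 142, 144, 144, 144, 145, 144, 144, 144, 145, 144, 146, 145, 144, 145, 144, 144, 144, 144, 143, 143, 144, 144, 144]
w14 [223, 224, 222, 222, 222, 223, 213, 189, 166, 159, 161, 162, 163, 164, 163, 164, 165, 163, 162, 160, 163, 161, 162, 163, 161, 159, 164, 166, 160, 152, 146, 144, 145, 143, 144, 142, 144, 145, 143, 143, 143, 142, 141, 142, 142, 143, 142, 141, 143, 141]
w20 [217, 228, 235, 231, 212, 189, 180, 179, 177, 179, 178, 175, 176, 173, 172, 174, 173, 175, 175, 178, 179, 178, 172, 158, 145, 144, 144, 144, 141, 143, 144, 142, 141, 142, 142, 141, 140, 141, 143, 140, 140, 140, 140, 142, 141, 140, 142, 140, 139, 141]
```

The network missed the bolt this time. I'll check its level by touch with the shut fingertips: thread top first, then shank top. Both should read z ≈ 0.055.

Emit:
move_arm(rows=[{"tx":0.147,"ty":-0.013,"tz":0,"wx":0,"wy":0,"wz":0},{"tx":0.147,"ty":-0.013,"tz":0,"wx":0,"wy":0,"wz":0},{"tx":0.147,"ty":-0.013,"tz":0,"wx":0,"wy":0,"wz":0},{"tx":0.147,"ty":-0.013,"tz":0,"wx":0,"wy":0,"wz":0},{"tx":0,"ty":0,"tz":-0.15,"wx":0,"wy":0,"wz":0},{"tx":0,"ty":0,"tz":-0.2,"wx":0,"wy":0,"wz":0},{"tx":0,"ty":0,"tz":-0.15,"wx":0,"wy":0,"wz":0},{"tx":0,"ty":0,"tz":-0.08,"wx":0,"wy":0,"wz":0},{"tx":0,"ty":0,"tz":0,"wx":0,"wy":0,"wz":0},{"tx":0,"ty":0,"tz":0,"wx":0,"wy":0,"wz":0}], claw=0)

```text
time_s: 45.15
ee_pos: [0.5563, -0.3877, 0.0662]
ee_rot: [-3.141, 0.001, -0.105]
contact_force: [1.1, 1.0, 0.9]
grip_width: -0.0
grip_force: 0.0
```

Emit:
move_arm(rows=[{"tx":0,"ty":0,"tz":-0.04,"wx":0,"wy":0,"wz":0},{"tx":0,"ty":0,"tz":-0.02,"wx":0,"wy":0,"wz":0},{"tx":0,"ty":0,"tz":0,"wx":0,"wy":0,"wz":0},{"tx":0,"ty":0,"tz":0,"wx":0,"wy":0,"wz":0}])

```text
time_s: 45.48
ee_pos: [0.5566, -0.3879, 0.058]
ee_rot: [3.141, -0.001, -0.105]
contact_force: [0.9, 0.5, -0.3]
grip_width: -0.0001
grip_force: 0.0
```

Emit:
move_arm(rows=[{"tx":0,"ty":0,"tz":-0.01,"wx":0,"wy":0,"wz":0},{"tx":0,"ty":0,"tz":0,"wx":0,"wy":0,"wz":0},{"tx":0,"ty":0,"tz":0,"wx":0,"wy":0,"wz":0}])

```text
time_s: 45.73
ee_pos: [0.5565, -0.3878, 0.0561]
ee_rot: [3.142, -0.0, -0.105]
contact_force: [-0.8, 0.2, -0.1]
grip_width: -0.0001
grip_force: 0.0
```

Emit:
move_arm(rows=[{"tx":0,"ty":0,"tz":-0.007,"wx":0,"wy":0,"wz":0},{"tx":0,"ty":0,"tz":0,"wx":0,"wy":0,"wz":0},{"tx":0,"ty":0,"tz":0,"wx":0,"wy":0,"wz":0}])

```text
time_s: 45.98
ee_pos: [0.5565, -0.3877, 0.0548]
ee_rot: [-3.142, 0.0, -0.105]
contact_force: [0.1, -0.0, 0.3]
grip_width: -0.0001
grip_force: 0.0
```

Emit:
move_arm(rows=[{"tx":0,"ty":0,"tz":-0.007,"wx":0,"wy":0,"wz":0},{"tx":0,"ty":0,"tz":0,"wx":0,"wy":0,"wz":0},{"tx":0,"ty":0,"tz":0,"wx":0,"wy":0,"wz":0}])

```text
time_s: 46.23
ee_pos: [0.5566, -0.3879, 0.0541]
ee_rot: [3.141, -0.0, -0.105]
contact_force: [-0.9, 0.5, 4.0]
grip_width: 0.0003
grip_force: 1.6
```

Emit:
move_arm(rows=[{"tx":0,"ty":0,"tz":0.1,"wx":0,"wy":0,"wz":0},{"tx":-0.133,"ty":0.014,"tz":0,"wx":0,"wy":0,"wz":0},{"tx":-0.133,"ty":0.014,"tz":0,"wx":0,"wy":0,"wz":0},{"tx":-0.133,"ty":0.014,"tz":0,"wx":0,"wy":0,"wz":0},{"tx":-0.133,"ty":0.014,"tz":0,"wx":0,"wy":0,"wz":0},{"tx":0,"ty":0,"tz":-0.06,"wx":0,"wy":0,"wz":0},{"tx":0,"ty":0,"tz":-0.026,"wx":0,"wy":0,"wz":0},{"tx":0,"ty":0,"tz":0,"wx":0,"wy":0,"wz":0},{"tx":0,"ty":0,"tz":0,"wx":0,"wy":0,"wz":0}])

```text
time_s: 46.98
ee_pos: [0.4773, -0.3793, 0.0559]
ee_rot: [-3.141, 0.0, -0.105]
contact_force: [-0.7, 0.7, 0.2]
grip_width: -0.0003
grip_force: 0.0
```

Emit:
move_arm(rows=[{"tx":0,"ty":0,"tz":-0.007,"wx":0,"wy":0,"wz":0},{"tx":0,"ty":0,"tz":0,"wx":0,"wy":0,"wz":0},{"tx":0,"ty":0,"tz":0,"wx":0,"wy":0,"wz":0}])

```text
time_s: 47.23
ee_pos: [0.4771, -0.3793, 0.0549]
ee_rot: [-3.142, -0.0, -0.105]
contact_force: [-0.6, -0.4, -0.4]
grip_width: -0.0002
grip_force: 0.0
```

Emit:
move_arm(rows=[{"tx":0,"ty":0,"tz":-0.006,"wx":0,"wy":0,"wz":0},{"tx":0,"ty":0,"tz":0,"wx":0,"wy":0,"wz":0},{"tx":0,"ty":0,"tz":0,"wx":0,"wy":0,"wz":0}])

```text
time_s: 47.48
ee_pos: [0.4771, -0.3795, 0.0547]
ee_rot: [3.141, -0.001, -0.105]
contact_force: [-0.5, 1.8, 5.4]
grip_width: 0.0001
grip_force: 2.9
```

The coarse bolt is level: shank top 0.0547, thread top about 0.054. I'll probe the fine bolts' threads the same way.

Emit:
move_arm(rows=[{"tx":0,"ty":0,"tz":0.2,"wx":0,"wy":0,"wz":0},{"tx":0,"ty":0,"tz":0.2,"wx":0,"wy":0,"wz":0},{"tx":0.106,"ty":0.163,"tz":0,"wx":0,"wy":0,"wz":0},{"tx":0.106,"ty":0.163,"tz":0,"wx":0,"wy":0,"wz":0},{"tx":0.106,"ty":0.163,"tz":0,"wx":0,"wy":0,"wz":0},{"tx":0.106,"ty":0.163,"tz":0,"wx":0,"wy":0,"wz":0},{"tx":0.106,"ty":0.163,"tz":0,"wx":0,"wy":0,"wz":0},{"tx":0.106,"ty":0.163,"tz":0,"wx":0,"wy":0,"wz":0},{"tx":0,"ty":0,"tz":-0.2,"wx":0,"wy":0,"wz":0},{"tx":0,"ty":0,"tz":-0.12,"wx":0,"wy":0,"wz":0},{"tx":0,"ty":0,"tz":-0.06,"wx":0,"wy":0,"wz":0},{"tx":0,"ty":0,"tz":0,"wx":0,"wy":0,"wz":0},{"tx":0,"ty":0,"tz":0,"wx":0,"wy":0,"wz":0}])

```text
time_s: 48.57
ee_pos: [0.5721, -0.2329, 0.0572]
ee_rot: [-3.142, 0.0, -0.105]
contact_force: [-0.5, -0.1, 1.2]
grip_width: 0.0001
grip_force: 0.0
```

Emit:
move_arm(rows=[{"tx":0,"ty":0,"tz":-0.01,"wx":0,"wy":0,"wz":0},{"tx":0,"ty":0,"tz":0,"wx":0,"wy":0,"wz":0},{"tx":0,"ty":0,"tz":0,"wx":0,"wy":0,"wz":0}])

```text
time_s: 48.82
ee_pos: [0.5722, -0.2329, 0.056]
ee_rot: [3.141, -0.001, -0.105]
contact_force: [-0.4, -0.3, 0.1]
grip_width: 0.0002
grip_force: 0.0
```

Emit:
move_arm(rows=[{"tx":0,"ty":0,"tz":-0.007,"wx":0,"wy":0,"wz":0},{"tx":0,"ty":0,"tz":0,"wx":0,"wy":0,"wz":0},{"tx":0,"ty":0,"tz":0,"wx":0,"wy":0,"wz":0}])

```text
time_s: 49.07
ee_pos: [0.5722, -0.2328, 0.0547]
ee_rot: [3.141, -0.0, -0.105]
contact_force: [0.0, 0.1, 1.5]
grip_width: -0.0002
grip_force: 0.5
```

Emit:
move_arm(rows=[{"tx":0,"ty":0,"tz":0.2,"wx":0,"wy":0,"wz":0},{"tx":0,"ty":0,"tz":0.1,"wx":0,"wy":0,"wz":0},{"tx":0.018,"ty":0.168,"tz":0,"wx":0,"wy":0,"wz":0},{"tx":0.018,"ty":0.168,"tz":0,"wx":0,"wy":0,"wz":0},{"tx":0.018,"ty":0.168,"tz":0,"wx":0,"wy":0,"wz":0},{"tx":0,"ty":0,"tz":-0.2,"wx":0,"wy":0,"wz":0},{"tx":0,"ty":0,"tz":-0.09,"wx":0,"wy":0,"wz":0},{"tx":0,"ty":0,"tz":0,"wx":0,"wy":0,"wz":0},{"tx":0,"ty":0,"tz":0,"wx":0,"wy":0,"wz":0}])

```text
time_s: 49.82
ee_pos: [0.5801, -0.1574, 0.0555]
ee_rot: [-3.142, 0.001, -0.105]
contact_force: [0.7, -0.2, 0.0]
grip_width: 0.0002
grip_force: 0.0
```

Emit:
move_arm(rows=[{"tx":0,"ty":0,"tz":-0.007,"wx":0,"wy":0,"wz":0},{"tx":0,"ty":0,"tz":0,"wx":0,"wy":0,"wz":0},{"tx":0,"ty":0,"tz":0,"wx":0,"wy":0,"wz":0}])

```text
time_s: 50.07
ee_pos: [0.5801, -0.1574, 0.0549]
ee_rot: [3.142, 0.0, -0.105]
contact_force: [-0.3, -0.2, 0.6]
grip_width: -0.0
grip_force: 0.0
```

All of them are meshed at height. I'll rise, take a last look and hand in.

Emit:
move_arm(rows=[{"tx":0,"ty":0,"tz":0.2,"wx":0,"wy":0,"wz":0},{"tx":0,"ty":0,"tz":0.2,"wx":0,"wy":0,"wz":0},{"tx":-0.14,"ty":-0.18,"tz":0.15,"wx":0,"wy":0,"wz":0},{"tx":-0.14,"ty":-0.18,"tz":0.2,"wx":0,"wy":0,"wz":0},{"tx":-0.14,"ty":-0.18,"tz":0.2,"wx":0,"wy":0,"wz":0},{"tx":-0.14,"ty":-0.18,"tz":0.2,"wx":0,"wy":0,"wz":0},{"tx":0,"ty":0,"tz":0,"wx":0,"wy":0,"wz":0},{"tx":0,"ty":0,"tz":0,"wx":0,"wy":0,"wz":0}], claw=100)

```text
time_s: 50.73
ee_pos: [0.5011, -0.2597, 0.2218]
ee_rot: [3.14, -0.003, -0.107]
contact_force: [0.0, -0.2, -0.6]
grip_width: 0.0855
grip_force: 0.0
```

Run:
```python
from h import *
m,f=look("w21");print(np.round(observe()["ee_pos"],3))
bolts(m,z=.042);seg(m,"gauge_fine",.0284);seg(m,"gauge_coarse",.0284)
mt=camera_model("top");grab_frame("top");bolts(mt,"top",.042)
```

```text
[ 0.501 -0.259  0.22 ]
bolt 0.89 [251. 194.] tip [ 583.6 -233.9] len 179.9 yaw -5.8 grip [ 486.6 -224.1]
bolt 0.87 [186. 191.] tip [ 590.8 -158.3] len 178.2 yaw -5.9 grip [ 493.8 -148.2]
bolt 0.6 [397. 200.] tip [ 565.1 -390.1] len 179.0 yaw -6.2 grip [ 468.2 -379.5]
gauge_fine 0.69 [217. 132.] c [ 561.7 -190.8] size [58.7 71.2] ang 86.9
gauge_coarse 0.95 [ 27. 110.] c [636.4  67.6] size [111.5  68.7] ang 70.4
gauge_coarse 0.74 [351. 137.] c [ 546.  -334.6] size [95.4 68.3] ang 84.0
bolt 0.77 [379. 256.] tip [ 582.5 -235. ] len 173.0 yaw -5.3 grip [ 485.4 -225.9]
bolt 0.76 [353. 252.] tip [ 589.4 -160.7] len 169.7 yaw -6.0 grip [ 492.4 -150.6]
```

```bash
python3 -c "
from rig import *
print(close_job())"
```

```text
the job is handed in; nothing more can be done
None
```

The job is handed in at about 51 s: both plates are seated, and all three bolts that were out lie level and meshed on the plate of their pitch by my measurements (the coarse one was knocked aside and reseated); the judging result was not reported.

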